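# Stack a varistor test column and latch the clamshell fixture

### The job

Build the test column on the copper lower electrode of the clamshell fixture: one dark varistor disc, the aluminium spacer on it, and the other varistor on top, each set down flat without dropping it and centred, so that all edges line up with the electrode. Then swing the clear cover down and press it until its catch snaps and holds it fully shut with the top contact on the column. Leave the insulator, the screwdriver and the bolt bin where they are.

Things in the scene. Friction and masses are not known exactly. Their poses are not given: they have to be found in the camera images.
- fixture: clamshell test fixture, bolted down; grey base plate 150 x 225 mm, top 16 mm above the bench. Origin: electrode's axis at bench level, z up, yaw within 20 deg of 0. Hinge on its -y side (the robot's right): two bearings at y = -90 mm, x = +-47..61, 109 mm tall. Catch post on its +y side: 36 mm wide, y = 72..88 mm, 95 mm tall, steel roller on its inner face
- electrode (a point): centre of the flat top of the lower electrode: copper disc, 50 mm diameter like the discs, 7 mm thick, on a white insulator of 68 mm diameter; its top is 36 mm above the bench. Axes as the fixture's
- cover_hinge (a point): middle of the cover's hinge line, 98 mm above the bench, 90 mm to the fixture's -y from the electrode's axis. The hinge line runs along the fixture's x
- cover_edge (a point): middle of the free edge of the clear plate, on its outer face (the top when shut): 155 mm from the hinge line along the cover, 10 mm outside the hinge plane. Shut, it is 108 mm above the bench and 65 mm to the fixture's +y of the electrode's axis. A red finger tab, 60 mm wide, 8 mm thick, same outer face, goes on 25 mm beyond it
- cover (a joint): cover angle, rad: 0 shut, starts at 1.7 to 2.0 (leaning back), stop 2.05. Clear plate 90 x 8 mm, outer face 10 mm outside the hinge plane. Stiff hinge (0.3 N m): stays where left; 2 to 5 N at the edge (fingertips on the outer face, from behind) swings it. In the last 0.09 rad a nose meets the spring roller: about 15 N down near the free edge snaps it past; press on to 0, where it holds
- top_contact: brass spring contact, 20 mm diameter, through the middle of the cover, 90 mm from the hinge line, over the electrode's axis when shut. Its tip stands 14 mm inside the hinge plane, its stud 14 mm (18 when pushed in) proud of the outer face. Shut on a complete column it is pushed in 4 mm and presses with about 3 N. Origin on the hinge plane
- varistor_a: zinc oxide varistor disc, 50 mm diameter, 20 mm thick, about 0.2 kg, charcoal black with a grey metallised face of 40 mm diameter on both sides. Origin: centre of its underside, z up. Lies flat on the yellow pad
- varistor_b: the other varistor disc, identical to varistor_a and interchangeable with it
- spacer: plain bright aluminium disc, 50 mm diameter, 12 mm thick, about 0.06 kg. Origin: centre of its underside. Lies flat on the yellow pad
- pad: yellow pad fixed to the bench at the robot's left, 310 mm (its x) by 110 mm, 8 mm thick; the three discs lie on it in a row along its x, at least 70 mm between centres, in any order. Origin: centre of its underside
- insulator: white ribbed post insulator standing on the bench, 62 mm diameter, 90 mm tall; not part of the job. Origin: centre of its underside
- screwdriver: screwdriver with orange handle lying on the bench, 210 mm long; not part of the job. Origin: middle of its length, at bench level
- bolt_bin: open blue bin with bolts, 80 x 130 x 55 mm; not part of the job. Origin: centre of its underside
Mind the look-alikes: they are no part of the job. What is shaped like the varistor_a but brown, purple or turquoise is not meant.

How it is judged:
By the outcome, as a careful person would: the job done as asked, in the order asked, and still so for the second after the job is handed in, with the robot touching nothing.
It also fails if it takes over 72 s, if anything falls off the work surface, if the arm or the gripper's body presses on something with over 40 N, if the wrist force passes 120 N, or if a joint passes its speed limit or range.

### The arm

A 6-joint arm with a two-finger parallel gripper is mounted at the origin on the work surface. World frame = base frame: x ahead of the robot, y to its left, z up, the work surface at z = 0. Lengths are in m, angles in rad, forces in N, time in s.
With the tool pointing down it reaches from about 0.25 to 0.725 m from the base axis. Payload 4 kg.
Tool frame: the origin (TCP) lies at the very end of the fingers, on their centre line; the grasp point (between the pads) lies 19 mm behind it; z points along the fingers, y is the line along which they close (so a half turn about z gives the same grasp; the last joint's range is limited). The gripper opens to 85 mm and grips with 20 to 120 N. Pads are 22 mm wide; open, the fingers measure 114 mm over their backs; the gripper's body (76 mm by 85 mm) begins 54 mm behind the grasp point. The pads swing forward as they close: fully open they stand 13 mm farther back than shut.
Start: joints at [1.306, 0.241, 0.005, 1.335, 0, 1.571], TCP at [0.131, 0.483, 0.231] pointing down, gripper open.
Joint ranges: [-2.72, 2.72], [-1.05, 1.87], [-1.09, 1.28], [-1.99, 2.15], [-1.42, 1.44], [-3.14, 3.14]. Speed limits (rad/s): [2.79, 2.79, 3.14, 3.14, 3.14, 3.14].

### API

Orientations are given as a unit quaternion [x, y, z, w].
In Python, from workcell import monitor, viewer, job gives the robot as it stands.
- The arm moves only by the tool arm_command, never from a script. Its argument "increments" is a list of rows, each an object of numbers: "dx", "dy", "dz": the shift along the tool's x, y, z in cm; "wx", "wy", "wz": the turn, a rotation vector about the tool's x, y, z in rad; "grip": the finger opening in cm, from 0 to 8.54. In form: [{"dx": .., "dy": .., "dz": .., "wx": .., "wy": .., "wz": .., "grip": ..}, ...]. A call has 1 to 10 rows; each row is the pose to reach, as a shift and turn from the pose commanded when the call began, along the tool's axes at that moment; what a row does not reach only later rows make up. A row lasts 1/10 s, in which the tool goes at most 50 mm and 8.59 degrees, less where a joint would pass 70% of its speed; a pose out of reach is approached as far as the arm can. A call with a gripper value outside its range is refused whole. The fingers move at their own pace and stop on an object; the grip force is fixed at half the most. Time passes only in rows, so rows that repeat a pose let the fingers close. It gives the time, the measured TCP pose, the force, the opening and the grip force at its end, in the units of the state.
- monitor.get_obs(): the state, without advancing time (a new reading comes with each control period).
- viewer.camera(name): name is "scene" or "top" or "wrist"; returns (picture, depth): 420x560x3 uint8, red, green, blue; 420x560 float32, m along the optical axis (not along the pixel's ray), 0 where there is no reading.
- viewer.get_calibration(name): a dict with "fovy" (degrees; the focal length in pixels is half the picture's height over the tangent of half this angle, whatever the lens; pixels are square), "cx", "cy" (the principal point, pixels), "view" (4x4, takes a point from world to camera coordinates). Camera axes: x right, y up, looking along -z (the intrinsics and any distortion apply to the point x, -y, -z); pixel columns grow to the right and rows downward; lengths in m; the calibration is good to about 2 mm. A picture is of the moment at which its call begins: read the wrist's pose just before it. get_calibration takes no time and is no camera call; for the wrist camera it gives the pose at the moment of the call.
- job.job_done(): hands the job in; it is judged then, once.
The state is a dict: "clock": time; "joint_pos": joint angles; "joint_vel": joint speeds; "tau": joint torques, N m; "eef_pos": TCP position; "tool_rot": TCP orientation; "ft_force": force on the tool from outside, world axes, zero at the start; "ft_torque": the same for the moment, N m; "grip_width": finger opening in m; "grasp_force": force on a finger pad.
Only numpy, scipy, OpenCV 4.12 (cv2) and the standard library are available. Lean on these libraries where they do the work, as an engineer would, in place of code of your own. Each camera call takes 0.05 s, during which the arm holds its last target. There are 200 camera calls.

## Working session

There is one attempt and no reset: what is moved stays moved. The work goes in short steps, Python scripts to look and compute and a tool call to move; the robot and the scene stay as the last step left them, time stands still between calls to the robot, and variables do not carry over. Pictures are saved under pics/ and viewed, at most 10 in all, crops included, and the job is handed in when it is done.

Besides the shell and the picture viewer there is one more tool, called after "Call:" as name(argument=value, ...) on one line, values as JSON. arm_command: Moves the arm, as the interface text tells. Its arguments: {"type":"object","properties":{"increments":{"type":"array","items":{"type":"object","properties":{"dx":{"type":"number"},"dy":{"type":"number"},"dz":{"type":"number"},"wx":{"type":"number"},"wy":{"type":"number"},"wz":{"type":"number"},"grip":{"type":"number"}}}}},"required":["increments"]}

```bash
ls; mkdir -p pics; cat > look.py <<'E'
import cv2,numpy as np
from workcell import monitor,viewer,job
def shot(name,tag):
    c=viewer.get_calibration(name); p,d=viewer.camera(name)
    cv2.imwrite(f'pics/{tag}.png',p[:,:,::-1]); np.savez(f'pics/{tag}.npz',p=p,d=d,view=c['view'],f=210/np.tan(np.radians(c['fovy'])/2),cx=c['cx'],cy=c['cy'])
    return c
def world(tag,u,v,depth=None):
    z=np.load(f'pics/{tag}.npz'); D=z['d']
    d=depth or np.median(D[int(v)-1:int(v)+2,int(u)-1:int(u)+2])
    c=np.array([(u-z['cx'])/z['f']*d,-(v-z['cy'])/z['f']*d,-d,1])
    return (np.linalg.inv(z['view'])@c)[:3]
def ray(tag,u,v):
    a=world(tag,u,v,1.0); o=np.linalg.inv(np.load(f'pics/{tag}.npz')['view'])[:3,3]
    return o,a-o
def onplane(tag,u,v,h):
    o,r=ray(tag,u,v); return o+r*(h-o[2])/r[2]
def cloud(tag):
    z=np.load(f'pics/{tag}.npz'); d=z['d']; v,u=np.mgrid[:420,:560]
    c=np.stack([(u-z['cx'])/z['f']*d,-(v-z['cy'])/z['f']*d,-d,d*0+1],-1)
    return (c@np.linalg.inv(z['view']).T)[...,:3],d>0
E
python3 - <<'E'
from look import *
for n in ['scene','top','wrist']:
    c=shot(n,n+'0'); print(n,c)
o=monitor.get_obs(); print({k:np.round(v,4) for k,v in o.items()})
a=cv2.imread('pics/top0.png');b=cv2.imread('pics/scene0.png')
E
```

```text
pics
scene {'fovy': 43.97940233295529, 'cx': 278.3939773529475, 'cy': 206.4066511088342, 'view': array([[ 0.49044305,  0.87144657,  0.00681871, -0.32857718],
       [-0.70471979,  0.39198335,  0.5913705 ,  0.34205172],
       [ 0.51267497, -0.29483883,  0.80637115, -1.64616071],
       [ 0.        ,  0.        ,  0.        ,  1.        ]])}
top {'fovy': 51.237134078207234, 'cx': 277.190450706702, 'cy': 208.33592673211604, 'view': array([[ 0.07277106, -0.9973475 ,  0.00152818,  0.01886488],
       [ 0.97741428,  0.0716213 ,  0.19882586, -0.60679017],
       [-0.19840792, -0.0129751 ,  0.98003364, -0.90096319],
       [ 0.        ,  0.        ,  0.        ,  1.        ]])}
wrist {'fovy': 64.59253064275127, 'cx': 283.92234957435875, 'cy': 211.30830863547243, 'view': array([[ 0.26042136,  0.96549352, -0.00172835, -0.49980334],
       [-0.92684047,  0.24949326, -0.2805706 ,  0.03765182],
       [-0.27045788,  0.07466848,  0.95983183, -0.37917706],
       [ 0.        ,  0.        ,  0.        ,  1.        ]])}
{'clock': np.float64(0.15), 'joint_pos': array([ 1.306 ,  0.2412,  0.004 ,  1.3352, -0.    ,  1.5708]), 'joint_vel': array([-0.0003, -0.0007,  0.0024, -0.0006, -0.0003, -0.0021]), 'tau': array([ 1.00000e-03, -3.72635e+01,  2.52639e+01,  1.24000e-02,
        1.00000e-04,  0.00000e+00]), 'eef_pos': array([0.1307, 0.4821, 0.2306]), 'tool_rot': array([ 1.320e-01,  9.913e-01, -8.000e-04, -1.000e-04]), 'ft_force': array([-0.0093, -0.2504,  0.5629]), 'ft_torque': array([ 0.0217, -0.0039,  0.0053]), 'grasp_force': np.float64(0.0), 'grip_width': np.float64(0.0854)}
```

View pics/top0.png

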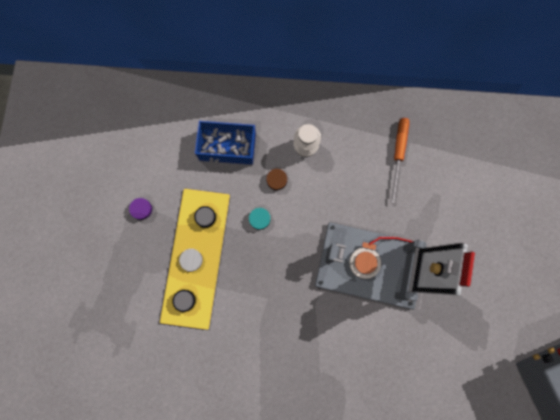

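View pics/scene0.png

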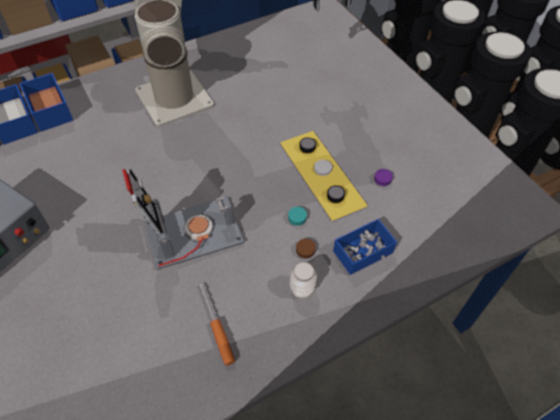

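The top view shows the yellow pad with a dark disc at (205,217), the bright spacer at (191,261) and a dark disc at (184,301). The electrode is at (365,263) and the open cover is to its right, with the red tab at (468,269). The look-alikes are purple (141,209), brown (277,179) and teal (260,218). They are off the pad and coloured, so the two charcoal discs with grey faces on the pad are the ones meant. The scene view agrees, with discs at (308,146) and (336,194), the spacer at (323,168) and the electrode at (199,228).

```bash
python3 - <<'E'
from look import *
for t,pts in {'top0':dict(A=(205,217),S=(191,261),B=(184,301),E=(365,263),tab=(468,269),bench=(100,350),bench2=(450,350),pl=(345,290),brown=(277,179),teal=(260,218),post=(338,253),ins=(308,133)),'scene0':dict(B=(308,145),S=(323,167),A=(336,193),E=(199,227),tab=(128,181),bench=(250,150),bench2=(100,100),bench3=(400,330),post=(226,205))}.items():
    for k,(u,v) in pts.items(): print(t,k,np.round(world(t,u,v),4))
# circle fits by height in the top cloud
for t in ['top0','scene0']:
    W,ok=cloud(t)
    for k,c,lo,hi in [('A',(.2,.3),.024,.034),('S',(.13,.3),.016,.026),('B',(.06,.3),.024,.034)]:
        u,v={'A':(205,217),'S':(191,261),'B':(184,301)}[k]; c=world('top0',u,v)
        m=ok&(np.hypot(W[...,0]-c[0],W[...,1]-c[1])<.04)&(W[...,2]>lo)&(W[...,2]<hi)
        P=W[m]; xy=P[:,:2].astype(np.float32); (cc,r)=cv2.minEnclosingCircle(xy)
        print(t,k,len(P),'z',np.round(np.median(P[:,2]),4),'mean',np.round(xy.mean(0),4),'circ',np.round(cc,4),round(r,4))
a=cv2.imread('pics/top0.png'); c=cv2.resize(a[170:340,100:300],(800,680)[:2],interpolation=cv2.INTER_CUBIC)[:600]
w=cv2.imread('pics/wrist0.png')
cv2.imwrite('pics/crop1.png',np.hstack([cv2.resize(a[180:340,120:290],(425,400),interpolation=cv2.INTER_CUBIC),cv2.resize(a[215:315,310:485][:, :94*2],(375,400),interpolation=cv2.INTER_CUBIC)]))
E
```

```text
top0 A [0.5786 0.225  0.028 ]
top0 S [0.4782 0.2473 0.0192]
top0 B [0.3901 0.2514 0.0259]
top0 E [ 0.5008 -0.1385  0.0343]
top0 tab [ 0.4818 -0.2631  0.2717]
top0 bench [ 0.2714  0.4288 -0.0011]
top0 bench2 [ 0.3273 -0.338  -0.0009]
top0 pl [ 0.4396 -0.0998  0.0155]
top0 brown [0.6817 0.0691 0.0189]
top0 teal [0.5869 0.1011 0.0191]
top0 post [ 0.5123 -0.0706  0.091 ]
top0 ins [0.7725 0.0072 0.0887]
scene0 B [0.3981 0.2503 0.0282]
scene0 S [0.4824 0.2488 0.0183]
scene0 A [0.584  0.2248 0.0292]
scene0 E [ 0.5108 -0.1409  0.0356]
scene0 tab [ 0.4906 -0.2651  0.2726]
scene0 bench [ 3.109e-01  1.069e-01 -2.000e-04]
scene0 bench2 [-0.1042 -0.2085  0.0019]
scene0 bench3 [ 0.7883  0.4723 -0.7503]
scene0 post [ 0.5231 -0.0663  0.0947]
top0 A 357 z 0.0273 mean [0.5804 0.2261] circ [0.5806 0.2263] 0.025
top0 S 361 z 0.0191 mean [0.4812 0.2485] circ [0.4812 0.2486] 0.025
top0 B 397 z 0.0272 mean [0.3913 0.2526] circ [0.3912 0.2525] 0.0249
scene0 A 213 z 0.028 mean [0.5812 0.226 ] circ [0.5813 0.2255] 0.0262
scene0 S 193 z 0.02 mean [0.4816 0.2484] circ [0.4821 0.2496] 0.0271
scene0 B 172 z 0.028 mean [0.3915 0.2519] circ [0.3912 0.2515] 0.0274
```

View pics/wrist0.png

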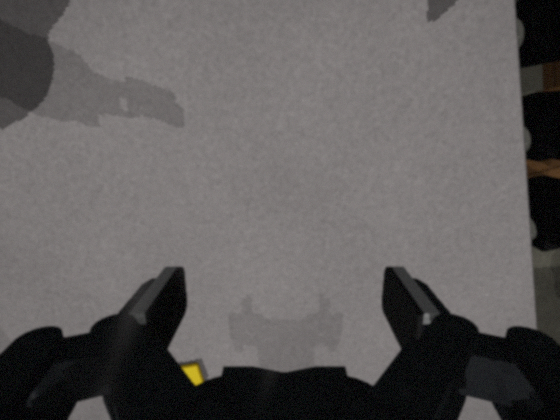

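View pics/crop1.png

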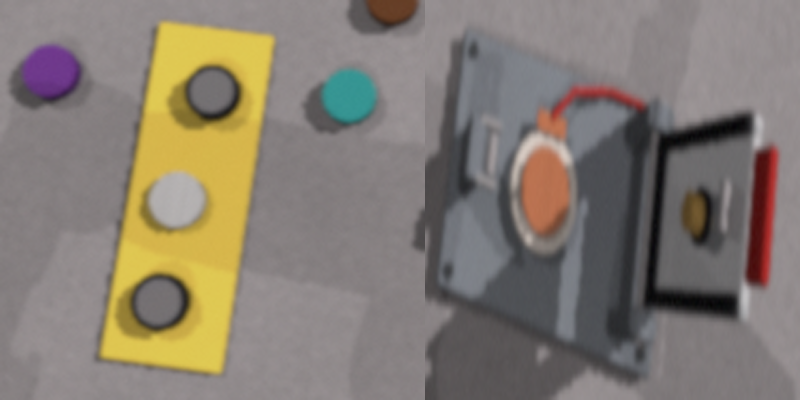

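The crop confirms two charcoal discs with grey faces and the bright spacer on the yellow pad. The purple, teal and brown discs lie off it. Next I fit the electrode and the fixture yaw.

```bash
python3 - <<'E'
from look import *
for t in ['top0','scene0']:
    W,ok=cloud(t); p=np.load(f'pics/{t}.npz')['p'].astype(int)
    near=ok&(np.hypot(W[...,0]-.503,W[...,1]+.139)<.045)
    m=near&(W[...,2]>.031)&(W[...,2]<.042)&(p[...,0]>p[...,2]*1.5)
    P=W[m]; print(t,'el',len(P),np.median(P[:,2]),P[:,:2].mean(0),cv2.minEnclosingCircle(P[:,:2].astype(np.float32)))
    m=near&(W[...,2]>.025)&(W[...,2]<.042); P=W[m]; print('ins68',cv2.minEnclosingCircle(P[:,:2].astype(np.float32)))
    m=ok&(abs(W[...,0]-.5)<.15)&(abs(W[...,1]+.15)<.2)&(W[...,2]>.011)&(W[...,2]<.021); P=W[m]
    print('base',cv2.minAreaRect(P[:,:2].astype(np.float32)))
    m=ok&(abs(W[...,0]-.52)<.04)&(abs(W[...,1]+.06)<.04)&(W[...,2]>.088)&(W[...,2]<.1); P=W[m]
    print('post',len(P),P.mean(0),cv2.minAreaRect(P[:,:2].astype(np.float32)))
    m=ok&(abs(W[...,0]-.5)<.12)&(W[...,1]<-.17)&(W[...,1]>-.35)&(W[...,2]>.26); P=W[m]
    print('tab',len(P),P.mean(0),P.min(0),P.max(0))
E
```

```text
top0 el 439 0.03495563133347046 [ 0.50689435 -0.14056997] ((0.5129232406616211, -0.14094901084899902), 0.03501627594232559)
ins68 ((0.5081794261932373, -0.1400929093360901), 0.0398518331348896)
base ((0.5396004319190979, -0.1615467220544815), (0.2250281572341919, 0.2301103174686432), 81.03480529785156)
post 212 [ 0.51383268 -0.06690278  0.09334121] ((0.5137224197387695, -0.06767632067203522), (0.02868892438709736, 0.036085713654756546), 79.99593353271484)
tab 298 [ 0.4824889  -0.26452196  0.26944132] [ 0.45378851 -0.27419616  0.26010673] [ 0.51222688 -0.25762437  0.27542442]
scene0 el 280 0.03566430864923098 [ 0.50772285 -0.14115649] ((0.5122725963592529, -0.14319120347499847), 0.03507208824157715)
ins68 ((0.5067030191421509, -0.14114291965961456), 0.040637027472257614)
base ((0.5386662483215332, -0.16090132296085358), (0.2250869870185852, 0.23206384479999542), 81.14315032958984)
post 149 [ 0.51518098 -0.06867879  0.09373874] ((0.5147802829742432, -0.06865896284580231), (0.02967340312898159, 0.03846043348312378), 80.91806030273438)
tab 116 [ 0.48744792 -0.26636825  0.27138614] [ 0.45477112 -0.2742604   0.2603575 ] [ 0.51344519 -0.25790127  0.27870736]
```

Call:
arm_command(increments=[{"dx":-4,"dy":-2,"dz":1.2},{"dx":-8,"dy":-4,"dz":2.5},{"dx":-12,"dy":-6,"dz":3.8},{"dx":-16,"dy":-8,"dz":5},{"dx":-20,"dy":-10,"dz":6.3},{"dx":-24,"dy":-12,"dz":7.6},{"dx":-28,"dy":-14,"dz":9},{"dx":-31.2,"dy":-15.4,"dz":10},{"dx":-31.2,"dy":-15.4,"dz":10},{"dx":-31.2,"dy":-15.4,"dz":10}])

```text
validation failed for argument at $.in...
```

```bash
cat >> look.py <<'E'
from scipy.spatial.transform import Rotation as R
from scipy.optimize import minimize
def tool(): 
    o=monitor.get_obs(); return np.array(o['eef_pos']),R.from_quat(o['tool_rot'])
def inc(target):
    p,r=tool(); return np.round(100*r.inv().apply(np.array(target)-p),2)
def fitcirc(P,c0,r):
    # centre of the fixed-radius disc that holds most of the points (soft count)
    f=lambda c:-np.sum(1/(1+np.exp((np.hypot(*(P[:,:2]-c).T)-r)/.0007)))+0.0
    n=[(f(np.array(c0)+[a,b]),a,b) for a in np.arange(-.012,.0121,.0015) for b in np.arange(-.012,.0121,.0015)]
    m=min(x[0] for x in n); s=[(a,b) for v,a,b in n if v<m*0.995]
    return np.array(c0)+np.mean(s,0)
def disc(tag,c0,r,lo,hi,maxr=.04,red=False):
    W,ok=cloud(tag); p=np.load(f'pics/{tag}.npz')['p'].astype(int)
    m=ok&(np.hypot(W[...,0]-c0[0],W[...,1]-c0[1])<maxr)&(W[...,2]>lo)&(W[...,2]<hi)
    if red: m&=p[...,0]>1.5*p[...,2]
    P=W[m]; return np.round(fitcirc(P,c0,r),4),np.round(np.median(P[:,2]),4),np.round(cv2.minEnclosingCircle(P[:,:2].astype(np.float32)),4) if 0 else cv2.minEnclosingCircle(P[:,:2].astype(np.float32))
E
python3 - <<'E'
from look import *
print(tool()[0],tool()[1].as_quat())
shot('wrist','w1')
print('B',disc('w1',(.3912,.252),.025,.022,.034))
for t in ['top0','scene0']: print(disc(t,(.503,-.14),.025,.031,.042,.045,True))
print(inc([.3912,.252,.011]))
E
```

```text
[0.13070789 0.48210636 0.23061789] [ 1.31989157e-01  9.91250825e-01 -8.08115858e-04 -1.07553671e-04]
B (array([nan, nan]), np.float64(nan), ((0.0, 0.0), 0.0))
(array([ 0.5022, -0.14  ]), np.float64(0.035), ((0.5129232406616211, -0.14094901084899902), 0.03501627594232559))
(array([ 0.503, -0.14 ]), np.float64(0.0357), ((0.5122725963592529, -0.14319120347499847), 0.03507208824157715))
[-31.16 -15.37  21.99]
  return _methods._mean(a, axis=axis, dtype=dtype,
  ret = ret.dtype.type(ret / rcount)
```

View pics/w1.png

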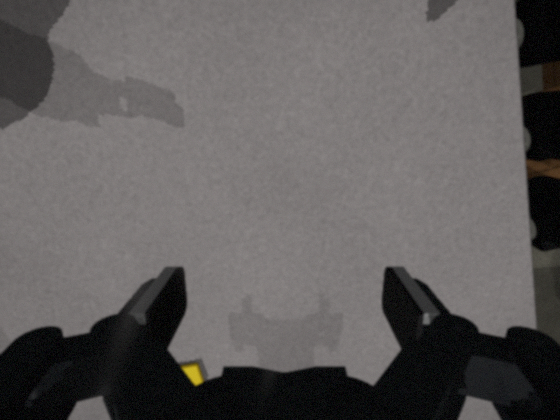

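The move was rejected by validation, so nothing moved and the picture is unchanged. I'll resend it with every key filled in.

Call:
arm_command(increments=[{"dx":-4.0,"dy":-2.0,"dz":1.2,"wx":0.0,"wy":0.0,"wz":0.0,"grip":8.5},{"dx":-8.0,"dy":-4.0,"dz":2.5,"wx":0.0,"wy":0.0,"wz":0.0,"grip":8.5}])

```text
clock: 0.4
eef_pos: [0.1977, 0.4232, 0.206]
tool_rot: [0.13, 0.991, 0.0, 0.0]
ft_force: [0.9, 1.9, 0.3]
grip_width: 0.0848
grasp_force: 0.0
```

Call:
arm_command(increments=[{"dx":-4.0,"dy":-2.0,"dz":1.3,"wx":0.0,"wy":0.0,"wz":0.0,"grip":8.5},{"dx":-8.0,"dy":-4.0,"dz":2.6,"wx":0.0,"wy":0.0,"wz":0.0,"grip":8.5},{"dx":-12.0,"dy":-6.0,"dz":3.9,"wx":0.0,"wy":0.0,"wz":0.0,"grip":8.5},{"dx":-16.0,"dy":-8.0,"dz":5.2,"wx":0.0,"wy":0.0,"wz":0.0,"grip":8.5},{"dx":-20.0,"dy":-10.0,"dz":6.5,"wx":0.0,"wy":0.0,"wz":0.0,"grip":8.5},{"dx":-23.2,"dy":-11.4,"dz":7.5,"wx":0.0,"wy":0.0,"wz":0.0,"grip":8.5},{"dx":-23.2,"dy":-11.4,"dz":7.5,"wx":0.0,"wy":0.0,"wz":0.0,"grip":8.5},{"dx":-23.2,"dy":-11.4,"dz":7.5,"wx":0.0,"wy":0.0,"wz":0.0,"grip":8.5}])

```text
clock: 1.2
eef_pos: [0.3917, 0.2516, 0.1309]
tool_rot: [0.133, 0.991, -0.0, -0.001]
ft_force: [-0.4, -0.3, 0.5]
grip_width: 0.0854
grasp_force: 0.0
```

```bash
python3 - <<'E'
from look import *
print(tool()[0],tool()[1].as_quat())
shot('wrist','w2')
print('B',disc('w2',(.3912,.252),.025,.022,.034))
print(inc([.3912,.252,.011]))
z=np.load('pics/w2.npz'); c=z['view']@np.r_[tool()[0],1]; print('tcp px',z['cx']+z['f']*c[0]/-c[2],z['cy']-z['f']*c[1]/-c[2])
E
```

```text
[0.39173056 0.25156772 0.13087802] [ 1.33125474e-01  9.91098931e-01 -2.77241916e-04 -6.63610978e-04]
B (array([0.3912, 0.255 ]), np.float64(0.0287), ((0.39234811067581177, 0.2542104423046112), 0.025253785774111748))
[-0.   -0.03 12.02]
tcp px 283.5376837246743 269.5479263583007
```

View pics/w2.png

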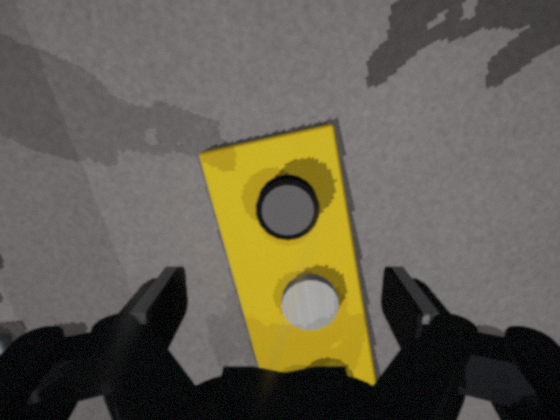

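The wrist view shows the dark disc centred at (287,208) and the spacer at (310,303). The fit agrees with the top and scene views within 2 mm. I'll descend and grip.

Call:
arm_command(increments=[{"dx":0.0,"dy":0.1,"dz":4.0,"wx":0.0,"wy":0.0,"wz":0.0,"grip":8.5},{"dx":0.0,"dy":0.1,"dz":8.0,"wx":0.0,"wy":0.0,"wz":0.0,"grip":8.5},{"dx":0.0,"dy":0.1,"dz":10.5,"wx":0.0,"wy":0.0,"wz":0.0,"grip":8.5},{"dx":0.0,"dy":0.1,"dz":12.0,"wx":0.0,"wy":0.0,"wz":0.0,"grip":8.5},{"dx":0.0,"dy":0.1,"dz":12.0,"wx":0.0,"wy":0.0,"wz":0.0,"grip":7.0},{"dx":0.0,"dy":0.1,"dz":12.0,"wx":0.0,"wy":0.0,"wz":0.0,"grip":6.0},{"dx":0.0,"dy":0.1,"dz":12.0,"wx":0.0,"wy":0.0,"wz":0.0,"grip":5.3},{"dx":0.0,"dy":0.1,"dz":12.0,"wx":0.0,"wy":0.0,"wz":0.0,"grip":4.5},{"dx":0.0,"dy":0.1,"dz":12.0,"wx":0.0,"wy":0.0,"wz":0.0,"grip":4.5},{"dx":0.0,"dy":0.1,"dz":12.0,"wx":0.0,"wy":0.0,"wz":0.0,"grip":4.5}])

```text
clock: 2.25
eef_pos: [0.3927, 0.2543, 0.0132]
tool_rot: [0.132, 0.991, 0.001, 0.001]
ft_force: [-1.8, 0.2, 6.0]
grip_width: 0.0473
grasp_force: 60.9
```

Call:
arm_command(increments=[{"dx":0.0,"dy":0.0,"dz":-2.0,"wx":0.0,"wy":0.0,"wz":0.0,"grip":4.5},{"dx":0.0,"dy":0.0,"dz":-5.0,"wx":0.0,"wy":0.0,"wz":0.0,"grip":4.5},{"dx":0.0,"dy":0.0,"dz":-9.0,"wx":0.0,"wy":0.0,"wz":0.0,"grip":4.5},{"dx":0.0,"dy":0.0,"dz":-13.0,"wx":0.0,"wy":0.0,"wz":0.0,"grip":4.5},{"dx":0.0,"dy":0.0,"dz":-13.0,"wx":0.0,"wy":0.0,"wz":0.0,"grip":4.5},{"dx":0.0,"dy":0.0,"dz":-13.0,"wx":0.0,"wy":0.0,"wz":0.0,"grip":4.5}])

```text
clock: 2.85
eef_pos: [0.3926, 0.2537, 0.1428]
tool_rot: [0.132, 0.991, 0.001, 0.001]
ft_force: [-0.5, 0.6, -2.9]
grip_width: 0.0478
grasp_force: 63.0
```

```bash
python3 - <<'E'
from look import *
print(tool()[0],tool()[1].as_quat(),monitor.get_obs()['ft_force'],monitor.get_obs()['grip_width'])
shot('wrist','w3');shot('scene','s3')
W,ok=cloud('w3'); p,r=tool()
L=r.inv().apply((W-p).reshape(-1,3)).reshape(W.shape)
# points in the tool frame near the grasp
m=ok&(abs(L[...,0])<.035)&(abs(L[...,1])<.024)&(L[...,2]>-.04)&(L[...,2]<.02)
P=L[m]; print(len(P),P.min(0),P.max(0),P.mean(0)); A=np.c_[P[:,:2],np.ones(len(P))]
g=abs(P[:,2]-np.median(P[:,2]))<.004; print(np.linalg.lstsq(A[g],P[g,2],rcond=None)[0], np.median(P[:,2]))
print(inc([.5025,-.140,.15]))
b=cv2.imread('pics/s3.png')[60:260,180:380];w=cv2.imread('pics/w3.png')[180:400,130:430]
cv2.imwrite('pics/c3.png',np.hstack([cv2.resize(b,(300,300),interpolation=cv2.INTER_CUBIC),cv2.resize(w,(409,300),interpolation=cv2.INTER_CUBIC)]))
E
```

```text
[0.39260692 0.25374757 0.14276147] [0.13198008 0.99125066 0.00120137 0.00139428] [-0.46956457  0.55984965 -2.89965863] 0.047769232348333204
10959 [-0.02563112 -0.0239985  -0.03998642] [0.0245021  0.02398745 0.00187663] [ 2.70352427e-03 -7.99783354e-05 -1.76052834e-02]
[ 0.01090192 -0.00165816 -0.01777516] -0.01778112172336639
[-21.04 -34.98  -0.94]
```

View pics/c3.png

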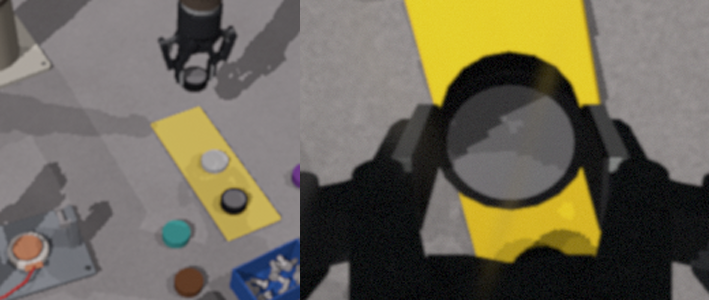

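The disc is held flat and centred between the pads: the crop shows it at (510,140), and the scene inset shows it level. I'll carry it past the electrode so the wrist camera can see the electrode beside the disc.

Call:
arm_command(increments=[{"dx":-2.0,"dy":-2.5,"dz":-1.0,"wx":0.0,"wy":0.0,"wz":0.0,"grip":4.5},{"dx":-5.0,"dy":-6.0,"dz":-2.7,"wx":0.0,"wy":0.0,"wz":0.0,"grip":4.5},{"dx":-8.0,"dy":-10.0,"dz":-2.7,"wx":0.0,"wy":0.0,"wz":0.0,"grip":4.5},{"dx":-11.0,"dy":-14.0,"dz":-2.7,"wx":0.0,"wy":0.0,"wz":0.0,"grip":4.5},{"dx":-14.0,"dy":-18.0,"dz":-2.7,"wx":0.0,"wy":0.0,"wz":0.0,"grip":4.5},{"dx":-17.0,"dy":-22.0,"dz":-2.7,"wx":0.0,"wy":0.0,"wz":0.0,"grip":4.5},{"dx":-20.0,"dy":-26.0,"dz":-2.7,"wx":0.0,"wy":0.0,"wz":0.0,"grip":4.5},{"dx":-23.0,"dy":-30.0,"dz":-2.7,"wx":0.0,"wy":0.0,"wz":0.0,"grip":4.5},{"dx":-26.0,"dy":-33.0,"dz":-2.7,"wx":0.0,"wy":0.0,"wz":0.0,"grip":4.5},{"dx":-28.4,"dy":-35.2,"dz":-2.7,"wx":0.0,"wy":0.0,"wz":0.0,"grip":4.5}])

```text
clock: 3.95
eef_pos: [0.5732, -0.1634, 0.1655]
tool_rot: [0.133, 0.991, 0.0, -0.002]
ft_force: [1.4, 0.2, -1.8]
grip_width: 0.0478
grasp_force: 62.9
```

Call:
arm_command(increments=[{"dx":0.0,"dy":0.0,"dz":0.0,"wx":0.0,"wy":0.0,"wz":0.0,"grip":4.5},{"dx":0.0,"dy":0.0,"dz":0.0,"wx":0.0,"wy":0.0,"wz":0.0,"grip":4.5}])

```text
clock: 4.15
eef_pos: [0.5725, -0.1611, 0.1655]
tool_rot: [0.133, 0.991, 0.001, -0.003]
ft_force: [0.5, 0.5, -2.1]
grip_width: 0.0473
grasp_force: 62.8
```

```bash
python3 - <<'E'
from look import *
print(tool()[0],tool()[1].as_quat(),monitor.get_obs()['ft_force'],monitor.get_obs()['grip_width'])
shot('wrist','w4')
print('el',disc('w4',(.5025,-.14),.025,.030,.043,.045,True))
print('ins',disc('w4',(.5025,-.14),.034,.024,.043,.045))
for t in ['top0','scene0']: print('ins',disc(t,(.503,-.14),.034,.025,.042,.045))
cv2.imwrite('pics/c4.png',cv2.resize(cv2.imread('pics/w4.png'),(784,588)))
E
```

```text
[ 0.57254354 -0.16107543  0.16548348] [ 1.32797308e-01  9.91139565e-01  5.89260336e-04 -2.62503475e-03] [ 0.53018704  0.47186233 -2.07946399] 0.04734241474603717
el (array([ 0.5035, -0.1395]), np.float64(0.0365), ((0.5130718350410461, -0.14116321504116058), 0.03487357124686241))
ins (array([ 0.5045, -0.1395]), np.float64(0.0354), ((0.5087052583694458, -0.14096207916736603), 0.03898197039961815))
ins (array([ 0.503 , -0.1408]), np.float64(0.0328), ((0.5081794261932373, -0.1400929093360901), 0.0398518331348896))
ins (array([ 0.5041, -0.1406]), np.float64(0.0335), ((0.5068804621696472, -0.14129970967769623), 0.04085981100797653))
```

View pics/c4.png

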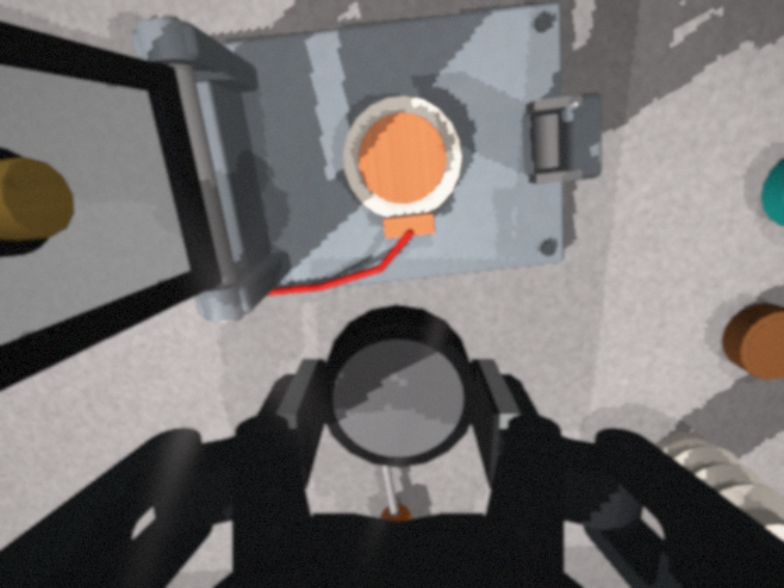

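The view shows the electrode at about (403,157) in the enlarged picture (288,112 native) and the held disc's face at (399,398) (285,284 native). The catch post is right at (565,137) and the hinge left at x≈200.

```bash
python3 - <<'E'
from look import *
p,r=tool()
a=world('w4',285,284);e=world('w4',288.2,112.1); print('disc top',a,'rel tcp tool',r.inv().apply(a-p)*1e3,'el',e)
W,ok=cloud('w4'); L=r.inv().apply((W-p).reshape(-1,3)).reshape(W.shape)
m=ok&(abs(L[...,2]+.0178)<.004)&(abs(L[...,0])<.035)&(abs(L[...,1])<.0235)
P=L[m]; print('disc centre tool',fitcirc(P,(0,0),.025)*1e3,P[:,0].min(),P[:,0].max(),P[:,2].mean())
print('inc to z=.06',inc([.5032,-.140,.06]))
E
```

```text
disc top [ 0.57192041 -0.15966447  0.1806702 ] rel tcp tool [  0.71671475   0.4616934  -14.64090099] el [ 0.50300483 -0.13787091  0.03685444]
disc centre tool [ 7.50000000e-01 -3.46944695e-15] -0.024387284478399104 0.02519990834468858 -0.014891857153597738
inc to z=.06 [ 7.16  0.14 10.64]
```

Call:
arm_command(increments=[{"dx":3.0,"dy":0.1,"dz":1.0,"wx":0.0,"wy":0.0,"wz":0.0,"grip":4.5},{"dx":6.0,"dy":0.1,"dz":3.0,"wx":0.0,"wy":0.0,"wz":0.0,"grip":4.5},{"dx":7.1,"dy":0.1,"dz":6.0,"wx":0.0,"wy":0.0,"wz":0.0,"grip":4.5},{"dx":7.1,"dy":0.1,"dz":9.0,"wx":0.0,"wy":0.0,"wz":0.0,"grip":4.5},{"dx":7.1,"dy":0.1,"dz":10.6,"wx":0.0,"wy":0.0,"wz":0.0,"grip":4.5},{"dx":7.1,"dy":0.1,"dz":10.6,"wx":0.0,"wy":0.0,"wz":0.0,"grip":4.5},{"dx":7.1,"dy":0.1,"dz":10.6,"wx":0.0,"wy":0.0,"wz":0.0,"grip":4.5},{"dx":7.1,"dy":0.1,"dz":10.6,"wx":0.0,"wy":0.0,"wz":0.0,"grip":4.5}])

```text
clock: 5.0
eef_pos: [0.5066, -0.141, 0.0636]
tool_rot: [0.132, 0.991, -0.0, 0.001]
ft_force: [0.5, 0.4, -1.9]
grip_width: 0.0476
grasp_force: 62.8
```

```bash
python3 - <<'E'
from look import *
for i in range(3):
    o=monitor.get_obs(); print(o['clock'],o['eef_pos'],np.round(o['tool_rot'],4),o['ft_force'],o['joint_pos'].round(4))
    t='w5'+str(i);shot('wrist' if i<1 else ('scene' if i==1 else 'top'),t)
W,ok=cloud('w50'); p,r=tool()
m=ok&(np.hypot(W[...,0]-.503,W[...,1]+.14)<.03)&(W[...,2]>.05); P=W[m]; g=abs(P[:,2]-np.median(P[:,2]))<.003
print('wrist disc',fitcirc(P[g],(.503,-.14),.025),np.median(P[:,2]))
W,ok=cloud('w51')
m=ok&(np.hypot(W[...,0]-.503,W[...,1]+.14)<.03)&(W[...,2]>.065)&(W[...,2]<.1); P=W[m]; print('scene',len(P),np.median(P,0))
E
```

```text
5.0 [ 0.50662185 -0.140997    0.0636229 ] [ 1.316e-01  9.913e-01 -1.000e-04  1.100e-03] [ 0.49810286  0.42510849 -1.86120632] [-0.2715  0.423  -0.2004  0.9451  0.     -0.0076]
5.05 [ 0.50676369 -0.14117094  0.06371868] [ 1.317e-01  9.913e-01 -2.000e-04  1.300e-03] [-0.21582043  0.34724097 -2.07780884] [-0.2717  0.4229 -0.2002  0.945   0.     -0.0076]
5.1 [ 0.50673448 -0.14131113  0.06365357] [ 1.318e-01  9.913e-01 -2.000e-04  1.300e-03] [-0.10958992 -0.19144451 -2.86809772] [-0.272   0.4231 -0.2002  0.9449  0.     -0.0076]
wrist disc [ 0.491   -0.13625] 0.13516791359618152
scene 333 [ 0.5094628  -0.14254973  0.07817322]
```

Call:
arm_command(increments=[{"dx":0.3,"dy":0.05,"dz":0.5,"wx":0.0,"wy":0.0,"wz":0.0,"grip":4.5},{"dx":0.3,"dy":0.05,"dz":1.2,"wx":0.0,"wy":0.0,"wz":0.0,"grip":4.5},{"dx":0.3,"dy":0.05,"dz":1.7,"wx":0.0,"wy":0.0,"wz":0.0,"grip":4.5},{"dx":0.3,"dy":0.05,"dz":1.7,"wx":0.0,"wy":0.0,"wz":0.0,"grip":4.5},{"dx":0.3,"dy":0.05,"dz":1.7,"wx":0.0,"wy":0.0,"wz":0.0,"grip":4.5},{"dx":0.3,"dy":0.05,"dz":1.7,"wx":0.0,"wy":0.0,"wz":0.0,"grip":4.5}])

```text
clock: 5.75
eef_pos: [0.5031, -0.1401, 0.0454]
tool_rot: [0.132, 0.991, -0.0, 0.0]
ft_force: [-0.2, 0.3, -2.3]
grip_width: 0.0474
grasp_force: 62.8
```

```bash
python3 - <<'E'
from look import *
for i in range(2):
    o=monitor.get_obs(); print(o['clock'],o['eef_pos'],np.round(o['tool_rot'],4),o['ft_force'])
    shot(['scene','top'][i],'p'+str(i))
for t in ['p0','p1']:
    W,ok=cloud(t)
    m=ok&(np.hypot(W[...,0]-.503,W[...,1]+.14)<.035)&(W[...,2]>.05)&(W[...,2]<.065); P=W[m]; print(t,len(P),np.median(P[:,2]),fitcirc(P,(.503,-.14),.025),P.min(0),P.max(0))
E
```

```text
5.75 [ 0.50308224 -0.14008972  0.04535032] [ 1.320e-01  9.912e-01 -0.000e+00  1.000e-04] [-0.21315254  0.28244082 -2.30140738]
5.8 [ 0.50314237 -0.14009424  0.04545878] [ 1.320e-01  9.912e-01 -0.000e+00  2.000e-04] [-0.43583097 -0.07665252 -1.63458482]
p0 310 0.060059989819028936 [ 0.503   -0.14075] [ 0.476388   -0.17324952  0.05020208] [ 0.5271564  -0.10750321  0.06494852]
p1 79 0.05922295922792753 [ 0.49355 -0.1292 ] [ 0.4772497  -0.14498155  0.05079328] [ 0.50494025 -0.10530274  0.06365905]
```

Call:
arm_command(increments=[{"dx":-0.07,"dy":0.0,"dz":0.2,"wx":0.0,"wy":0.0,"wz":0.0,"grip":4.5},{"dx":-0.07,"dy":0.0,"dz":0.3,"wx":0.0,"wy":0.0,"wz":0.0,"grip":4.5},{"dx":-0.07,"dy":0.0,"dz":0.35,"wx":0.0,"wy":0.0,"wz":0.0,"grip":4.5},{"dx":-0.07,"dy":0.0,"dz":0.35,"wx":0.0,"wy":0.0,"wz":0.0,"grip":4.5}])

```text
clock: 6.25
eef_pos: [0.5035, -0.1401, 0.0417]
tool_rot: [0.132, 0.991, 0.0, -0.0]
ft_force: [-0.9, 0.5, -2.3]
grip_width: 0.0475
grasp_force: 62.8
```

Call:
arm_command(increments=[{"dx":0.0,"dy":0.0,"dz":0.04,"wx":0.0,"wy":0.0,"wz":0.0,"grip":4.5},{"dx":0.0,"dy":0.0,"dz":0.07,"wx":0.0,"wy":0.0,"wz":0.0,"grip":4.5},{"dx":0.0,"dy":0.0,"dz":0.07,"wx":0.0,"wy":0.0,"wz":0.0,"grip":4.5}])

```text
clock: 6.55
eef_pos: [0.5036, -0.1402, 0.0413]
tool_rot: [0.132, 0.991, 0.0, 0.0]
ft_force: [-0.6, 0.3, -1.4]
grip_width: 0.0474
grasp_force: 63.2
```

Call:
arm_command(increments=[{"dx":0.0,"dy":0.0,"dz":0.05,"wx":0.0,"wy":0.0,"wz":0.0,"grip":4.5},{"dx":0.0,"dy":0.0,"dz":0.08,"wx":0.0,"wy":0.0,"wz":0.0,"grip":4.5},{"dx":0.0,"dy":0.0,"dz":0.08,"wx":0.0,"wy":0.0,"wz":0.0,"grip":4.5}])

```text
clock: 6.85
eef_pos: [0.5036, -0.1402, 0.0413]
tool_rot: [0.132, 0.991, 0.0, 0.0]
ft_force: [-2.4, 0.3, 7.0]
grip_width: 0.0478
grasp_force: 63.8
```

The disc is in contact at 7 N and at the predicted height. I'll release it gently and rise.

Call:
arm_command(increments=[{"dx":0.0,"dy":0.0,"dz":-0.05,"wx":0.0,"wy":0.0,"wz":0.0,"grip":4.8},{"dx":0.0,"dy":0.0,"dz":-0.05,"wx":0.0,"wy":0.0,"wz":0.0,"grip":5.2},{"dx":0.0,"dy":0.0,"dz":-0.05,"wx":0.0,"wy":0.0,"wz":0.0,"grip":5.8},{"dx":0.0,"dy":0.0,"dz":-0.05,"wx":0.0,"wy":0.0,"wz":0.0,"grip":6.2},{"dx":0.0,"dy":0.0,"dz":-0.05,"wx":0.0,"wy":0.0,"wz":0.0,"grip":6.2},{"dx":0.0,"dy":0.0,"dz":-2.0,"wx":0.0,"wy":0.0,"wz":0.0,"grip":6.2},{"dx":0.0,"dy":0.0,"dz":-6.0,"wx":0.0,"wy":0.0,"wz":0.0,"grip":6.2},{"dx":0.0,"dy":0.0,"dz":-10.5,"wx":0.0,"wy":0.0,"wz":0.0,"grip":8.5},{"dx":0.0,"dy":0.0,"dz":-12.5,"wx":0.0,"wy":0.0,"wz":0.0,"grip":8.5},{"dx":0.0,"dy":0.0,"dz":-12.5,"wx":0.0,"wy":0.0,"wz":0.0,"grip":8.5}])

```text
clock: 7.85
eef_pos: [0.5063, -0.1409, 0.1694]
tool_rot: [0.132, 0.991, -0.001, 0.004]
ft_force: [-0.6, 0.1, -0.5]
grip_width: 0.0853
grasp_force: 0.0
```

```bash
cat > chk.py <<'E'
from look import *
def edge(tag,h,lo,hi,r=.025,c0=(.503,-.14)): return disc(tag,c0,r,lo,hi,.04)
E
python3 - <<'E'
from look import *
o=monitor.get_obs(); print(o['clock'],o['eef_pos'],np.round(o['tool_rot'],4),o['ft_force'])
shot('wrist','q');shot('scene','qs')
for t in ['q','qs']: 
    a=disc(t,(.503,-.14),.025,.051,.062,.04); print(t,'disc top',a)
    print('ins',disc(t,(.503,-.14),.034,.024,.033,.045))
z=np.load('pics/q.npz'); c=z['view']@np.r_[.503,-.14,.056,1]; u,v=z['cx']+z['f']*c[0]/-c[2],z['cy']-z['f']*c[1]/-c[2]; print(u,v)
u,v=int(u),int(v); a=cv2.imread('pics/q.png')[max(0,v-80):v+80,u-107:u+107]; print(max(0,v-80),u-107)
cv2.imwrite('pics/c5.png',cv2.resize(a,None,fx=3.7,fy=3.7,interpolation=cv2.INTER_CUBIC))
print('S inc', inc([.4815,.2487,.12]), 'A', inc([.581,.226,.12]))
E
```

```text
7.85 [ 0.50628196 -0.14091625  0.16939864] [ 1.320e-01  9.912e-01 -6.000e-04  4.200e-03] [-0.59504855  0.09776747 -0.48263419]
q disc top (array([ 0.503, -0.14 ]), np.float64(0.0567), ((0.5032171010971069, -0.13979090750217438), 0.025013569742441177))
ins (array([ 0.503 , -0.1393]), np.float64(0.0297), ((0.5087146162986755, -0.14042143523693085), 0.039152104407548904))
qs disc top (array([ 0.503 , -0.1415]), np.float64(0.056), ((0.5027081370353699, -0.14115028083324432), 0.026682358235120773))
ins (array([ 0.5068, -0.1415]), np.float64(0.0294), ((0.5099367499351501, -0.1420098841190338), 0.03751220926642418))
282.9983356187627 201.16456523367134
121 175
S inc [12.32 36.96  4.53] A [ 2.13 37.37  4.54]
```

View pics/c5.png

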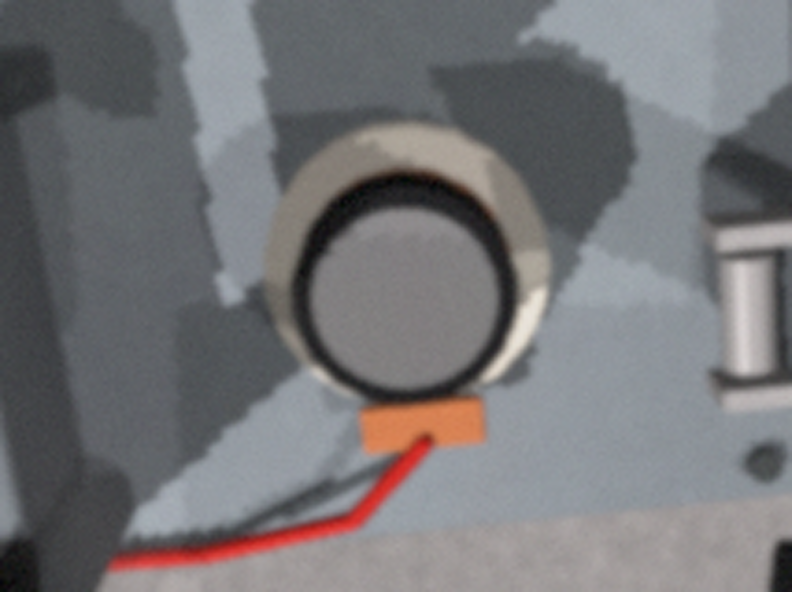

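The disc sits centred on the electrode: disc centre x≈406 against the insulator ring's 407 in the crop, and only a hair of copper shows. The fit gives (0.503,-0.140,0.0565). Next is the spacer.

Call:
arm_command(increments=[{"dx":1.0,"dy":3.0,"dz":0.0,"wx":0.0,"wy":0.0,"wz":0.0,"grip":8.5},{"dx":2.5,"dy":7.5,"dz":0.0,"wx":0.0,"wy":0.0,"wz":0.0,"grip":8.5},{"dx":4.0,"dy":12.0,"dz":0.0,"wx":0.0,"wy":0.0,"wz":0.0,"grip":8.5},{"dx":5.5,"dy":16.5,"dz":0.5,"wx":0.0,"wy":0.0,"wz":0.0,"grip":8.5},{"dx":7.0,"dy":21.0,"dz":1.0,"wx":0.0,"wy":0.0,"wz":0.0,"grip":8.5},{"dx":8.5,"dy":25.5,"dz":2.0,"wx":0.0,"wy":0.0,"wz":0.0,"grip":8.5},{"dx":10.0,"dy":30.0,"dz":3.0,"wx":0.0,"wy":0.0,"wz":0.0,"grip":8.5},{"dx":11.5,"dy":34.5,"dz":4.0,"wx":0.0,"wy":0.0,"wz":0.0,"grip":8.5},{"dx":12.3,"dy":37.0,"dz":4.5,"wx":0.0,"wy":0.0,"wz":0.0,"grip":8.5},{"dx":12.3,"dy":37.0,"dz":4.5,"wx":0.0,"wy":0.0,"wz":0.0,"grip":8.5}])

```text
clock: 8.95
eef_pos: [0.4794, 0.2518, 0.117]
tool_rot: [0.129, 0.992, -0.001, -0.002]
ft_force: [0.5, -0.5, 0.1]
grip_width: 0.0852
grasp_force: 0.0
```

Call:
arm_command(increments=[{"dx":0.0,"dy":0.0,"dz":0.0,"wx":0.0,"wy":0.0,"wz":0.0,"grip":8.5},{"dx":0.0,"dy":0.0,"dz":0.0,"wx":0.0,"wy":0.0,"wz":0.0,"grip":8.5}])

```text
clock: 9.15
eef_pos: [0.4811, 0.2479, 0.1194]
tool_rot: [0.133, 0.991, -0.001, -0.001]
ft_force: [0.9, -0.3, 0.6]
grip_width: 0.0852
grasp_force: 0.0
```

```bash
python3 - <<'E'
from look import *
o=monitor.get_obs(); print(o['clock'],o['eef_pos'],np.round(o['tool_rot'],4),o['ft_force'])
shot('wrist','r')
print('S',disc('r',(.4815,.2487),.025,.015,.026,.04)); print(inc([.4815,.2487,.0095]))
E
```

```text
9.15 [0.48113854 0.24788689 0.11938155] [ 1.325e-01  9.912e-01 -8.000e-04 -8.000e-04] [ 0.90414017 -0.31664694  0.6237334 ]
S (array([0.4822, 0.2502]), np.float64(0.0205), ((0.48269757628440857, 0.2503109574317932), 0.025008855387568474))
[1.000e-02 1.000e-01 1.103e+01]
```

Call:
arm_command(increments=[{"dx":0.0,"dy":0.15,"dz":4.0,"wx":0.0,"wy":0.0,"wz":0.0,"grip":8.5},{"dx":0.0,"dy":0.15,"dz":8.0,"wx":0.0,"wy":0.0,"wz":0.0,"grip":8.5},{"dx":0.0,"dy":0.15,"dz":9.8,"wx":0.0,"wy":0.0,"wz":0.0,"grip":8.5},{"dx":0.0,"dy":0.15,"dz":9.8,"wx":0.0,"wy":0.0,"wz":0.0,"grip":8.5},{"dx":0.0,"dy":0.15,"dz":9.8,"wx":0.0,"wy":0.0,"wz":0.0,"grip":8.5}])

```text
clock: 9.7
eef_pos: [0.4826, 0.2497, 0.0228]
tool_rot: [0.133, 0.991, 0.0, 0.0]
ft_force: [0.9, 0.5, -0.0]
grip_width: 0.085
grasp_force: 0.0
```

Call:
arm_command(increments=[{"dx":0.0,"dy":0.0,"dz":0.8,"wx":0.0,"wy":0.0,"wz":0.0,"grip":8.5},{"dx":0.0,"dy":0.0,"dz":1.3,"wx":0.0,"wy":0.0,"wz":0.0,"grip":7.5},{"dx":0.0,"dy":0.0,"dz":1.3,"wx":0.0,"wy":0.0,"wz":0.0,"grip":6.5},{"dx":0.0,"dy":0.0,"dz":1.3,"wx":0.0,"wy":0.0,"wz":0.0,"grip":5.5},{"dx":0.0,"dy":0.0,"dz":1.3,"wx":0.0,"wy":0.0,"wz":0.0,"grip":5.0},{"dx":0.0,"dy":0.0,"dz":1.3,"wx":0.0,"wy":0.0,"wz":0.0,"grip":4.5},{"dx":0.0,"dy":0.0,"dz":1.3,"wx":0.0,"wy":0.0,"wz":0.0,"grip":4.5},{"dx":0.0,"dy":0.0,"dz":1.3,"wx":0.0,"wy":0.0,"wz":0.0,"grip":4.5}])

```text
clock: 10.5
eef_pos: [0.4824, 0.2506, 0.0103]
tool_rot: [0.132, 0.991, 0.0, 0.0]
ft_force: [-1.2, -1.0, 4.6]
grip_width: 0.0472
grasp_force: 60.6
```

Call:
arm_command(increments=[{"dx":0.0,"dy":0.0,"dz":-2.0,"wx":0.0,"wy":0.0,"wz":0.0,"grip":4.5},{"dx":0.0,"dy":0.0,"dz":-5.0,"wx":0.0,"wy":0.0,"wz":0.0,"grip":4.5},{"dx":0.0,"dy":0.0,"dz":-9.5,"wx":0.0,"wy":0.0,"wz":0.0,"grip":4.5},{"dx":0.0,"dy":0.0,"dz":-14.0,"wx":0.0,"wy":0.0,"wz":0.0,"grip":4.5},{"dx":0.0,"dy":0.0,"dz":-15.0,"wx":0.0,"wy":0.0,"wz":0.0,"grip":4.5},{"dx":0.0,"dy":0.0,"dz":-15.0,"wx":0.0,"wy":0.0,"wz":0.0,"grip":4.5},{"dx":0.0,"dy":0.0,"dz":-15.0,"wx":0.0,"wy":0.0,"wz":0.0,"grip":4.5}])

```text
clock: 11.2
eef_pos: [0.4813, 0.2502, 0.1582]
tool_rot: [0.132, 0.991, -0.001, -0.001]
ft_force: [-0.4, -0.7, -0.9]
grip_width: 0.0468
grasp_force: 61.8
```

```bash
cat >> look.py <<'E'
def held(tag,h):
    shot('wrist',tag); W,ok=cloud(tag); p,r=tool(); L=r.inv().apply((W-p).reshape(-1,3)).reshape(W.shape)
    m=ok&(abs(L[...,0])<.035)&(abs(L[...,1])<.0235)&(abs(L[...,2]-h)<.006); P=L[m]
    A=np.c_[P[:,:2],np.ones(len(P))]; z=np.median(P[:,2]); g=abs(P[:,2]-z)<.003
    print('held',len(P),'x range',P[g,0].min()*1e3,P[g,0].max()*1e3,'fit',fitcirc(P[g],(0,0),.025)*1e3,'top',z,'tilt',np.linalg.lstsq(A[g],P[g,2],rcond=None)[0][:2])
E
python3 - <<'E'
from look import *
held('h2',-.0097)
o=monitor.get_obs(); print(o['clock'],o['eef_pos'],np.round(o['tool_rot'],4),o['ft_force'])
print(inc([.5036,-.1402,.13]),np.load('pics/w3.npz')['f'])
E
```

```text
held 9067 x range -25.81303540041085 24.028411753328236 fit [-3.46944695e-15  7.50000000e-01] top -0.010906492196195747 tilt [ 0.00399125 -0.00066024]
11.25 [0.4808068  0.24995691 0.15736593] [ 0.132   0.9913 -0.001  -0.0015] [ 0.36811764  0.97967765 -1.43330256]
[-12.41 -37.05   2.79] 332.23509630210253
```

Call:
arm_command(increments=[{"dx":-1.0,"dy":-3.0,"dz":0.0,"wx":0.0,"wy":0.0,"wz":0.0,"grip":4.5},{"dx":-2.5,"dy":-7.5,"dz":0.0,"wx":0.0,"wy":0.0,"wz":0.0,"grip":4.5},{"dx":-4.0,"dy":-12.0,"dz":0.0,"wx":0.0,"wy":0.0,"wz":0.0,"grip":4.5},{"dx":-5.5,"dy":-16.5,"dz":0.0,"wx":0.0,"wy":0.0,"wz":0.0,"grip":4.5},{"dx":-7.0,"dy":-21.0,"dz":0.0,"wx":0.0,"wy":0.0,"wz":0.0,"grip":4.5},{"dx":-8.5,"dy":-25.5,"dz":0.0,"wx":0.0,"wy":0.0,"wz":0.0,"grip":4.5},{"dx":-10.0,"dy":-30.0,"dz":0.0,"wx":0.0,"wy":0.0,"wz":0.0,"grip":4.5},{"dx":-11.5,"dy":-34.0,"dz":1.0,"wx":0.0,"wy":0.0,"wz":0.0,"grip":4.5},{"dx":-12.3,"dy":-36.5,"dz":2.0,"wx":0.0,"wy":0.0,"wz":0.0,"grip":4.5},{"dx":-12.4,"dy":-37.0,"dz":2.8,"wx":0.0,"wy":0.0,"wz":0.0,"grip":4.5}])

```text
clock: 12.25
eef_pos: [0.5033, -0.1416, 0.1284]
tool_rot: [0.134, 0.991, -0.0, -0.002]
ft_force: [-0.9, 0.8, -0.9]
grip_width: 0.047
grasp_force: 61.8
```

Call:
arm_command(increments=[{"dx":0.0,"dy":0.0,"dz":2.0,"wx":0.0,"wy":0.0,"wz":0.0,"grip":4.5},{"dx":0.0,"dy":0.0,"dz":4.0,"wx":0.0,"wy":0.0,"wz":0.0,"grip":4.5},{"dx":0.0,"dy":0.0,"dz":5.5,"wx":0.0,"wy":0.0,"wz":0.0,"grip":4.5},{"dx":0.0,"dy":0.0,"dz":5.5,"wx":0.0,"wy":0.0,"wz":0.0,"grip":4.5},{"dx":0.0,"dy":0.0,"dz":5.5,"wx":0.0,"wy":0.0,"wz":0.0,"grip":4.5}])

```text
clock: 12.75
eef_pos: [0.504, -0.138, 0.0753]
tool_rot: [0.132, 0.991, 0.0, -0.001]
ft_force: [0.2, -0.7, -0.6]
grip_width: 0.0473
grasp_force: 61.8
```

```bash
python3 - <<'E'
from look import *
held('h3',-.0097)
o=monitor.get_obs(); print(o['clock'],o['eef_pos'],np.round(o['tool_rot'],4),o['ft_force'])
print(inc([.5036,-.1402,.0583]))
E
```

```text
held 9026 x range -24.74199454359083 25.500194126831246 fit [ 1.50000000e+00 -3.46944695e-15] top -0.00920686654426095 tilt [0.00142248 0.00062285]
12.8 [ 0.50482876 -0.13831605  0.07616494] [ 1.315e-01  9.913e-01  1.000e-04 -4.000e-04] [ 0.22735395  0.40348548 -0.70248805]
[ 0.07 -0.21  1.79]
```

Call:
arm_command(increments=[{"dx":0.07,"dy":-0.2,"dz":0.8,"wx":0.0,"wy":0.0,"wz":0.0,"grip":4.5},{"dx":0.07,"dy":-0.2,"dz":1.4,"wx":0.0,"wy":0.0,"wz":0.0,"grip":4.5},{"dx":0.07,"dy":-0.2,"dz":1.4,"wx":0.0,"wy":0.0,"wz":0.0,"grip":4.5},{"dx":0.07,"dy":-0.2,"dz":1.4,"wx":0.0,"wy":0.0,"wz":0.0,"grip":4.5}])

```text
clock: 13.2
eef_pos: [0.5036, -0.1407, 0.0622]
tool_rot: [0.132, 0.991, 0.0, -0.0]
ft_force: [0.5, 0.8, -0.7]
grip_width: 0.0471
grasp_force: 61.8
```

Call:
arm_command(increments=[{"dx":0.0,"dy":0.05,"dz":0.2,"wx":0.0,"wy":0.0,"wz":0.0,"grip":4.5},{"dx":0.0,"dy":0.05,"dz":0.33,"wx":0.0,"wy":0.0,"wz":0.0,"grip":4.5},{"dx":0.0,"dy":0.05,"dz":0.33,"wx":0.0,"wy":0.0,"wz":0.0,"grip":4.5},{"dx":0.0,"dy":0.05,"dz":0.33,"wx":0.0,"wy":0.0,"wz":0.0,"grip":4.5}])

```text
clock: 13.6
eef_pos: [0.5039, -0.1403, 0.059]
tool_rot: [0.132, 0.991, -0.0, -0.0]
ft_force: [-1.6, -0.2, -0.9]
grip_width: 0.047
grasp_force: 61.8
```

Call:
arm_command(increments=[{"dx":0.0,"dy":0.0,"dz":0.04,"wx":0.0,"wy":0.0,"wz":0.0,"grip":4.5},{"dx":0.0,"dy":0.0,"dz":0.09,"wx":0.0,"wy":0.0,"wz":0.0,"grip":4.5},{"dx":0.0,"dy":0.0,"dz":0.09,"wx":0.0,"wy":0.0,"wz":0.0,"grip":4.5}])

```text
clock: 13.9
eef_pos: [0.504, -0.1403, 0.0584]
tool_rot: [0.132, 0.991, -0.0, 0.0]
ft_force: [-0.5, 0.4, 0.9]
grip_width: 0.0472
grasp_force: 62.2
```

Contact is just starting, so a touch more and then release.

Call:
arm_command(increments=[{"dx":0.0,"dy":0.0,"dz":0.04,"wx":0.0,"wy":0.0,"wz":0.0,"grip":4.5},{"dx":0.0,"dy":0.0,"dz":0.05,"wx":0.0,"wy":0.0,"wz":0.0,"grip":4.5}])

```text
clock: 14.1
eef_pos: [0.504, -0.1403, 0.0583]
tool_rot: [0.132, 0.991, -0.0, 0.0]
ft_force: [-1.3, 0.7, 6.4]
grip_width: 0.0469
grasp_force: 62.5
```

Call:
arm_command(increments=[{"dx":0.0,"dy":0.0,"dz":-0.05,"wx":0.0,"wy":0.0,"wz":0.0,"grip":4.8},{"dx":0.0,"dy":0.0,"dz":-0.05,"wx":0.0,"wy":0.0,"wz":0.0,"grip":5.2},{"dx":0.0,"dy":0.0,"dz":-0.05,"wx":0.0,"wy":0.0,"wz":0.0,"grip":5.8},{"dx":0.0,"dy":0.0,"dz":-0.05,"wx":0.0,"wy":0.0,"wz":0.0,"grip":6.2},{"dx":0.0,"dy":0.0,"dz":-0.05,"wx":0.0,"wy":0.0,"wz":0.0,"grip":6.2},{"dx":0.0,"dy":0.0,"dz":-2.0,"wx":0.0,"wy":0.0,"wz":0.0,"grip":6.2},{"dx":0.0,"dy":0.0,"dz":-6.0,"wx":0.0,"wy":0.0,"wz":0.0,"grip":6.2},{"dx":0.0,"dy":0.0,"dz":-10.0,"wx":0.0,"wy":0.0,"wz":0.0,"grip":8.5},{"dx":0.0,"dy":0.0,"dz":-11.0,"wx":0.0,"wy":0.0,"wz":0.0,"grip":8.5},{"dx":0.0,"dy":0.0,"dz":-11.0,"wx":0.0,"wy":0.0,"wz":0.0,"grip":8.5}])

```text
clock: 15.1
eef_pos: [0.5054, -0.1407, 0.1697]
tool_rot: [0.132, 0.991, -0.0, 0.002]
ft_force: [-0.1, 0.8, 0.2]
grip_width: 0.0845
grasp_force: 0.0
```

```bash
python3 - <<'E'
from look import *
shot('wrist','q2');shot('scene','qs2')
for t in ['q2','qs2']: print(t,'spacer top',disc(t,(.503,-.14),.025,.063,.074,.04))
o=monitor.get_obs(); print(o['clock'],o['eef_pos'],np.round(o['tool_rot'],4),o['ft_force'])
print('A', inc([.581,.226,.12]))
E
```

```text
q2 spacer top (array([ 0.5038, -0.14  ]), np.float64(0.0685), ((0.5045205950737, -0.1399063766002655), 0.02513464353978634))
qs2 spacer top (array([ 0.5045, -0.1408]), np.float64(0.0678), ((0.503443717956543, -0.14006085693836212), 0.026904797181487083))
15.2 [ 0.50316602 -0.14006172  0.16650871] [ 1.320e-01  9.912e-01  1.000e-04 -8.000e-04] [-0.23001587 -0.01349875 -0.2330258 ]
A [ 2.06 37.37  4.66]
```

The spacer sits within about 1 mm of the disc's axis. Next is the other varistor.

Call:
arm_command(increments=[{"dx":0.2,"dy":3.0,"dz":0.0,"wx":0.0,"wy":0.0,"wz":0.0,"grip":8.5},{"dx":0.5,"dy":7.5,"dz":0.0,"wx":0.0,"wy":0.0,"wz":0.0,"grip":8.5},{"dx":0.8,"dy":12.0,"dz":0.0,"wx":0.0,"wy":0.0,"wz":0.0,"grip":8.5},{"dx":1.0,"dy":16.5,"dz":0.5,"wx":0.0,"wy":0.0,"wz":0.0,"grip":8.5},{"dx":1.3,"dy":21.0,"dz":1.0,"wx":0.0,"wy":0.0,"wz":0.0,"grip":8.5},{"dx":1.6,"dy":25.5,"dz":2.0,"wx":0.0,"wy":0.0,"wz":0.0,"grip":8.5},{"dx":1.8,"dy":30.0,"dz":3.0,"wx":0.0,"wy":0.0,"wz":0.0,"grip":8.5},{"dx":2.0,"dy":34.5,"dz":4.0,"wx":0.0,"wy":0.0,"wz":0.0,"grip":8.5},{"dx":2.1,"dy":37.4,"dz":4.7,"wx":0.0,"wy":0.0,"wz":0.0,"grip":8.5},{"dx":2.1,"dy":37.4,"dz":4.7,"wx":0.0,"wy":0.0,"wz":0.0,"grip":8.5}])

```text
clock: 16.2
eef_pos: [0.5795, 0.2296, 0.116]
tool_rot: [0.129, 0.992, -0.001, -0.003]
ft_force: [0.6, 0.1, -0.5]
grip_width: 0.0846
grasp_force: 0.0
```

Call:
arm_command(increments=[{"dx":0.0,"dy":0.0,"dz":4.0,"wx":0.0,"wy":0.0,"wz":0.0,"grip":8.5},{"dx":0.0,"dy":0.0,"dz":6.5,"wx":0.0,"wy":0.0,"wz":0.0,"grip":8.5},{"dx":0.0,"dy":0.0,"dz":6.5,"wx":0.0,"wy":0.0,"wz":0.0,"grip":8.5},{"dx":0.0,"dy":0.0,"dz":6.5,"wx":0.0,"wy":0.0,"wz":0.0,"grip":8.5}])

```text
clock: 16.6
eef_pos: [0.5804, 0.225, 0.0545]
tool_rot: [0.132, 0.991, -0.001, -0.001]
ft_force: [0.4, 0.5, 0.5]
grip_width: 0.0852
grasp_force: 0.0
```

```bash
python3 - <<'E'
from look import *
shot('wrist','r2')
print('A',disc('r2',(.581,.226),.025,.022,.034,.04))
o=monitor.get_obs(); print(o['clock'],o['eef_pos'],np.round(o['tool_rot'],4),o['ft_force'])
print(inc([.5813,.2263,.0135]))
E
```

```text
A (array([0.581 , 0.2282]), np.float64(0.0287), ((0.5819566249847412, 0.22789981961250305), 0.025211283937096596))
16.65 [0.58168599 0.2255768  0.05600877] [ 1.324e-01  9.912e-01 -1.000e-04 -0.000e+00] [ 0.51426519 -0.55912949  0.26461558]
[0.06 0.06 4.25]
```

Call:
arm_command(increments=[{"dx":0.0,"dy":0.1,"dz":3.0,"wx":0.0,"wy":0.0,"wz":0.0,"grip":8.5},{"dx":0.0,"dy":0.1,"dz":4.2,"wx":0.0,"wy":0.0,"wz":0.0,"grip":8.5},{"dx":0.0,"dy":0.1,"dz":4.2,"wx":0.0,"wy":0.0,"wz":0.0,"grip":8.5},{"dx":0.0,"dy":0.1,"dz":4.2,"wx":0.0,"wy":0.0,"wz":0.0,"grip":8.5}])

```text
clock: 17.05
eef_pos: [0.5822, 0.2272, 0.0146]
tool_rot: [0.132, 0.991, 0.0, 0.0]
ft_force: [0.8, -0.2, 0.0]
grip_width: 0.0849
grasp_force: 0.0
```

Call:
arm_command(increments=[{"dx":0.0,"dy":0.0,"dz":0.1,"wx":0.0,"wy":0.0,"wz":0.0,"grip":7.5},{"dx":0.0,"dy":0.0,"dz":0.1,"wx":0.0,"wy":0.0,"wz":0.0,"grip":6.5},{"dx":0.0,"dy":0.0,"dz":0.1,"wx":0.0,"wy":0.0,"wz":0.0,"grip":5.5},{"dx":0.0,"dy":0.0,"dz":0.1,"wx":0.0,"wy":0.0,"wz":0.0,"grip":5.0},{"dx":0.0,"dy":0.0,"dz":0.1,"wx":0.0,"wy":0.0,"wz":0.0,"grip":4.5},{"dx":0.0,"dy":0.0,"dz":0.1,"wx":0.0,"wy":0.0,"wz":0.0,"grip":4.5},{"dx":0.0,"dy":0.0,"dz":0.1,"wx":0.0,"wy":0.0,"wz":0.0,"grip":4.5}])

```text
clock: 17.75
eef_pos: [0.5823, 0.2275, 0.0138]
tool_rot: [0.132, 0.991, 0.001, 0.001]
ft_force: [-1.4, 0.1, 4.9]
grip_width: 0.0472
grasp_force: 61.8
```

Call:
arm_command(increments=[{"dx":0.0,"dy":0.0,"dz":-2.0,"wx":0.0,"wy":0.0,"wz":0.0,"grip":4.5},{"dx":0.0,"dy":0.0,"dz":-5.0,"wx":0.0,"wy":0.0,"wz":0.0,"grip":4.5},{"dx":0.0,"dy":0.0,"dz":-9.5,"wx":0.0,"wy":0.0,"wz":0.0,"grip":4.5},{"dx":0.0,"dy":0.0,"dz":-14.0,"wx":0.0,"wy":0.0,"wz":0.0,"grip":4.5},{"dx":0.0,"dy":0.0,"dz":-15.0,"wx":0.0,"wy":0.0,"wz":0.0,"grip":4.5},{"dx":0.0,"dy":0.0,"dz":-15.0,"wx":0.0,"wy":0.0,"wz":0.0,"grip":4.5},{"dx":0.0,"dy":0.0,"dz":-15.0,"wx":0.0,"wy":0.0,"wz":0.0,"grip":4.5}])

```text
clock: 18.45
eef_pos: [0.5805, 0.2267, 0.1604]
tool_rot: [0.132, 0.991, -0.001, -0.002]
ft_force: [-0.4, 0.1, -2.4]
grip_width: 0.0475
grasp_force: 62.3
```

```bash
python3 - <<'E'
from look import *
held('h4',-.0148)
o=monitor.get_obs(); print(o['clock'],o['eef_pos'],np.round(o['tool_rot'],4),o['ft_force'])
print(inc([.5036,-.1402,.13]))
E
```

```text
held 9585 x range -25.025607982118785 24.81863169147663 fit [0.5 0.5] top -0.015670824459447123 tilt [0.00642977 0.00067236]
18.5 [0.58006721 0.22651542 0.15960306] [ 0.132   0.9912 -0.0013 -0.0023] [-0.2455616  -0.05678267 -2.94830609]
[ -2.23 -37.38   3.07]
```

Call:
arm_command(increments=[{"dx":-0.2,"dy":-3.0,"dz":0.0,"wx":0.0,"wy":0.0,"wz":0.0,"grip":4.5},{"dx":-0.5,"dy":-7.5,"dz":0.0,"wx":0.0,"wy":0.0,"wz":0.0,"grip":4.5},{"dx":-0.8,"dy":-12.0,"dz":0.0,"wx":0.0,"wy":0.0,"wz":0.0,"grip":4.5},{"dx":-1.0,"dy":-16.5,"dz":0.0,"wx":0.0,"wy":0.0,"wz":0.0,"grip":4.5},{"dx":-1.3,"dy":-21.0,"dz":0.0,"wx":0.0,"wy":0.0,"wz":0.0,"grip":4.5},{"dx":-1.6,"dy":-25.5,"dz":0.0,"wx":0.0,"wy":0.0,"wz":0.0,"grip":4.5},{"dx":-1.9,"dy":-30.0,"dz":0.0,"wx":0.0,"wy":0.0,"wz":0.0,"grip":4.5},{"dx":-2.1,"dy":-34.5,"dz":1.0,"wx":0.0,"wy":0.0,"wz":0.0,"grip":4.5},{"dx":-2.2,"dy":-37.3,"dz":3.0,"wx":0.0,"wy":0.0,"wz":0.0,"grip":4.5},{"dx":-2.2,"dy":-37.4,"dz":4.0,"wx":0.0,"wy":0.0,"wz":0.0,"grip":4.5}])

```text
clock: 19.5
eef_pos: [0.5014, -0.1423, 0.1187]
tool_rot: [0.135, 0.991, -0.0, -0.004]
ft_force: [0.2, -0.1, -2.9]
grip_width: 0.0476
grasp_force: 62.5
```

Call:
arm_command(increments=[{"dx":0.0,"dy":0.0,"dz":1.5,"wx":0.0,"wy":0.0,"wz":0.0,"grip":4.5},{"dx":0.0,"dy":0.0,"dz":2.5,"wx":0.0,"wy":0.0,"wz":0.0,"grip":4.5},{"dx":0.0,"dy":0.0,"dz":2.5,"wx":0.0,"wy":0.0,"wz":0.0,"grip":4.5},{"dx":0.0,"dy":0.0,"dz":2.5,"wx":0.0,"wy":0.0,"wz":0.0,"grip":4.5},{"dx":0.0,"dy":0.0,"dz":2.5,"wx":0.0,"wy":0.0,"wz":0.0,"grip":4.5}])

```text
clock: 20.0
eef_pos: [0.5057, -0.1391, 0.0981]
tool_rot: [0.132, 0.991, -0.0, 0.0]
ft_force: [0.8, 0.8, -2.0]
grip_width: 0.0478
grasp_force: 62.5
```

```bash
python3 - <<'E'
from look import *
held('h5',-.0148)
o=monitor.get_obs(); print(o['clock'],o['eef_pos'],np.round(o['tool_rot'],4),o['ft_force'])
print(inc([.5036,-.1402,.0738]))
E
```

```text
held 9561 x range -24.681922096284936 25.316371978644444 fit [ 1.50000000e+00 -3.46944695e-15] top -0.014660314997523937 tilt [0.00524552 0.00169517]
20.05 [ 0.50580015 -0.13925078  0.09828921] [ 1.316e-01  9.913e-01 -1.000e-04  7.000e-04] [ 0.66991958  0.43210345 -0.91211698]
[ 0.19 -0.15  2.45]
```

Call:
arm_command(increments=[{"dx":0.2,"dy":-0.12,"dz":1.0,"wx":0.0,"wy":0.0,"wz":0.0,"grip":4.5},{"dx":0.2,"dy":-0.12,"dz":2.0,"wx":0.0,"wy":0.0,"wz":0.0,"grip":4.5},{"dx":0.2,"dy":-0.12,"dz":2.0,"wx":0.0,"wy":0.0,"wz":0.0,"grip":4.5},{"dx":0.2,"dy":-0.12,"dz":2.0,"wx":0.0,"wy":0.0,"wz":0.0,"grip":4.5}])

```text
clock: 20.45
eef_pos: [0.5023, -0.1401, 0.077]
tool_rot: [0.132, 0.991, 0.0, -0.001]
ft_force: [-0.0, 0.9, -2.4]
grip_width: 0.0474
grasp_force: 62.5
```

Call:
arm_command(increments=[{"dx":-0.12,"dy":0.0,"dz":0.1,"wx":0.0,"wy":0.0,"wz":0.0,"grip":4.5},{"dx":-0.12,"dy":0.0,"dz":0.22,"wx":0.0,"wy":0.0,"wz":0.0,"grip":4.5},{"dx":-0.12,"dy":0.0,"dz":0.22,"wx":0.0,"wy":0.0,"wz":0.0,"grip":4.5},{"dx":-0.12,"dy":0.0,"dz":0.22,"wx":0.0,"wy":0.0,"wz":0.0,"grip":4.5}])

```text
clock: 20.85
eef_pos: [0.5041, -0.1405, 0.0755]
tool_rot: [0.132, 0.991, -0.0, 0.0]
ft_force: [-0.3, -0.5, -1.6]
grip_width: 0.0474
grasp_force: 62.5
```

Call:
arm_command(increments=[{"dx":0.03,"dy":0.02,"dz":0.06,"wx":0.0,"wy":0.0,"wz":0.0,"grip":4.5},{"dx":0.03,"dy":0.02,"dz":0.12,"wx":0.0,"wy":0.0,"wz":0.0,"grip":4.5},{"dx":0.03,"dy":0.02,"dz":0.14,"wx":0.0,"wy":0.0,"wz":0.0,"grip":4.5},{"dx":0.03,"dy":0.02,"dz":0.14,"wx":0.0,"wy":0.0,"wz":0.0,"grip":4.5}])

```text
clock: 21.25
eef_pos: [0.5037, -0.1402, 0.074]
tool_rot: [0.132, 0.991, 0.0, -0.0]
ft_force: [0.4, 0.6, -1.9]
grip_width: 0.0474
grasp_force: 62.5
```

Call:
arm_command(increments=[{"dx":0.0,"dy":0.0,"dz":0.04,"wx":0.0,"wy":0.0,"wz":0.0,"grip":4.5},{"dx":0.0,"dy":0.0,"dz":0.07,"wx":0.0,"wy":0.0,"wz":0.0,"grip":4.5},{"dx":0.0,"dy":0.0,"dz":0.07,"wx":0.0,"wy":0.0,"wz":0.0,"grip":4.5}])

```text
clock: 21.55
eef_pos: [0.5038, -0.1402, 0.0738]
tool_rot: [0.132, 0.991, 0.0, 0.0]
ft_force: [-2.6, 0.1, 2.1]
grip_width: 0.0476
grasp_force: 62.9
```

The disc is in contact, so I'll release it.

Call:
arm_command(increments=[{"dx":0.0,"dy":0.0,"dz":0.02,"wx":0.0,"wy":0.0,"wz":0.0,"grip":4.5},{"dx":0.0,"dy":0.0,"dz":0.0,"wx":0.0,"wy":0.0,"wz":0.0,"grip":4.8},{"dx":0.0,"dy":0.0,"dz":0.0,"wx":0.0,"wy":0.0,"wz":0.0,"grip":5.2},{"dx":0.0,"dy":0.0,"dz":0.0,"wx":0.0,"wy":0.0,"wz":0.0,"grip":5.8},{"dx":0.0,"dy":0.0,"dz":0.0,"wx":0.0,"wy":0.0,"wz":0.0,"grip":6.2},{"dx":0.0,"dy":0.0,"dz":0.0,"wx":0.0,"wy":0.0,"wz":0.0,"grip":6.2},{"dx":0.0,"dy":0.0,"dz":-2.0,"wx":0.0,"wy":0.0,"wz":0.0,"grip":6.2},{"dx":0.0,"dy":0.0,"dz":-5.0,"wx":0.0,"wy":0.0,"wz":0.0,"grip":6.2},{"dx":0.0,"dy":0.0,"dz":-9.0,"wx":0.0,"wy":0.0,"wz":0.0,"grip":6.2},{"dx":0.0,"dy":0.0,"dz":-9.5,"wx":0.0,"wy":0.0,"wz":0.0,"grip":6.2}])

```text
clock: 22.55
eef_pos: [0.5069, -0.1411, 0.1734]
tool_rot: [0.132, 0.991, -0.001, 0.005]
ft_force: [1.2, 0.2, -0.6]
grip_width: 0.0621
grasp_force: 0.0
```

```bash
python3 - <<'E'
from look import *
shot('wrist','q3');shot('scene','qs3');shot('top','qt3')
for t in ['q3','qs3']: print(t,'top',disc(t,(.503,-.14),.025,.083,.094,.04))
# cover: top-view/scene points behind hinge; fixture frame yaw -9
for t in ['top0','scene0','qt3']:
    W,ok=cloud(t)
    for yaw in [np.radians(-9)]:
        ex=np.array([np.cos(yaw),np.sin(yaw)]);ey=np.array([-np.sin(yaw),np.cos(yaw)])
        d=W[...,:2]-[.5032,-.14]; fx=d@ex; fy=d@ey
    m=ok&(abs(fx)<.06)&(fy<-.085)&(fy>-.2)&(W[...,2]>.105); P=np.c_[fx[m],fy[m],W[...,2][m]]
    # plane angle of red tab & frame : use mid frame
    for lo in np.arange(.10,.30,.02):
        g=(P[:,2]>=lo)&(P[:,2]<lo+.02)
        if g.sum()>10: print(t,round(lo,2),g.sum(),'fx',P[g,0].min().round(4),P[g,0].max().round(4),'fy',P[g,1].min().round(4),np.median(P[g,1]).round(4),P[g,1].max().round(4))
    m=ok&(W[...,2]>.255)&(fy<-.08)&(fy>-.2)&(abs(fx)<.1); print('tab fx',fx[m].mean(),fx[m].min(),fx[m].max(),'z',W[...,2][m].max())
    m=ok&(W[...,2]>.088)&(W[...,2]<.1)&(fy>.05)&(fy<.1)&(abs(fx)<.05); print('post f',fx[m].min(),fx[m].max(),fy[m].min(),fy[m].max())
o=monitor.get_obs(); print(o['clock'],o['eef_pos'],np.round(o['tool_rot'],4),o['ft_force'])
E
```

```text
q3 top (array([ 0.503, -0.14 ]), np.float64(0.0887), ((0.5039861798286438, -0.1396608054637909), 0.025180039927363396))
qs3 top (array([ 0.5045, -0.1408]), np.float64(0.0884), ((0.5033708810806274, -0.14126068353652954), 0.026502089574933052))
top0 0.1 352 fx -0.0599 0.0592 fy -0.0983 -0.0907 -0.0853
top0 0.12 231 fx -0.0456 0.044 fy -0.1052 -0.0984 -0.0902
top0 0.14 226 fx -0.0455 0.0436 fy -0.1062 -0.1018 -0.0933
top0 0.16 204 fx -0.0454 0.044 fy -0.1096 -0.1054 -0.0931
top0 0.18 376 fx -0.0455 0.0441 fy -0.1163 -0.1066 -0.0913
top0 0.2 278 fx -0.0457 0.0444 fy -0.117 -0.1125 -0.0966
top0 0.22 257 fx -0.0454 0.0441 fy -0.1248 -0.1166 -0.1086
top0 0.24 532 fx -0.0454 0.0442 fy -0.1291 -0.1201 -0.0988
top0 0.26 298 fx -0.0301 0.0292 fy -0.1326 -0.1255 -0.1215
tab fx -0.0011086373106017455 -0.030128818016325543 0.029239538860961457 z 0.2754244171992989
post f -0.018862196139283943 0.017249629233658765 0.05848125932703198 0.08725967129079726
scene0 0.1 149 fx -0.0597 0.0597 fy -0.1062 -0.0907 -0.0854
scene0 0.12 78 fx -0.0422 0.0462 fy -0.1061 -0.0974 -0.0904
scene0 0.14 59 fx -0.0425 0.0468 fy -0.1109 -0.1009 -0.0943
scene0 0.16 71 fx -0.0452 0.0473 fy -0.1142 -0.1041 -0.0979
scene0 0.18 138 fx -0.0415 0.0464 fy -0.1305 -0.1051 -0.0918
scene0 0.2 82 fx -0.0432 0.0469 fy -0.1212 -0.112 -0.0955
scene0 0.22 89 fx -0.0459 0.0458 fy -0.127 -0.116 -0.1092
scene0 0.24 226 fx -0.0461 0.0472 fy -0.1286 -0.1181 -0.0997
scene0 0.26 116 fx -0.0292 0.03 fy -0.1326 -0.1272 -0.1226
tab fx 0.0045300491785582675 -0.029163808827294104 0.030000080569590665 z 0.27870735921666023
post f -0.01893619567009608 0.019493402731485893 0.057413432176786496 0.08712855879862642<stdin>:15: RuntimeWarning: Mean of empty slice.
  ret = ret.dtype.type(ret / rcount)
Traceback (most recent call last):
ValueError: zero-size array to reduction operation minimum which has no identity
```

The column is complete: its top is at 0.088 m and it is centred within about 1 mm. The cover stands at about 1.77 rad and the fixture yaw is about -9°. I'll close the fingers, rise, turn to the fixture's yaw and go over behind the cover.

Call:
arm_command(increments=[{"dx":0.0,"dy":0.0,"dz":-3.0,"wx":0.0,"wy":0.0,"wz":-0.02,"grip":6.0},{"dx":0.0,"dy":0.0,"dz":-7.0,"wx":0.0,"wy":0.0,"wz":-0.06,"grip":4.0},{"dx":0.0,"dy":0.0,"dz":-11.0,"wx":0.0,"wy":0.0,"wz":-0.108,"grip":2.0},{"dx":0.0,"dy":0.0,"dz":-15.0,"wx":0.0,"wy":0.0,"wz":-0.108,"grip":0.0},{"dx":0.0,"dy":0.0,"dz":-16.0,"wx":0.0,"wy":0.0,"wz":-0.108,"grip":0.0},{"dx":0.0,"dy":0.0,"dz":-16.0,"wx":0.0,"wy":0.0,"wz":-0.108,"grip":0.0},{"dx":0.0,"dy":0.0,"dz":-16.0,"wx":0.0,"wy":0.0,"wz":-0.108,"grip":0.0},{"dx":0.0,"dy":0.0,"dz":-16.0,"wx":0.0,"wy":0.0,"wz":-0.108,"grip":0.0}])

```text
clock: 23.5
eef_pos: [0.5028, -0.14, 0.3255]
tool_rot: [0.078, 0.997, 0.0, -0.003]
ft_force: [0.1, 0.2, -0.9]
grip_width: 0.0002
grasp_force: 0.0
```

Call:
arm_command(increments=[{"dx":0.0,"dy":-4.0,"dz":0.0,"wx":0.0,"wy":0.0,"wz":0.0,"grip":0.0},{"dx":0.0,"dy":-8.0,"dz":0.0,"wx":0.0,"wy":0.0,"wz":0.0,"grip":0.0},{"dx":0.0,"dy":-12.0,"dz":0.0,"wx":0.0,"wy":0.0,"wz":0.0,"grip":0.0},{"dx":0.0,"dy":-16.0,"dz":0.0,"wx":0.0,"wy":0.0,"wz":0.0,"grip":0.0},{"dx":0.0,"dy":-18.0,"dz":0.0,"wx":0.0,"wy":0.0,"wz":0.0,"grip":0.0},{"dx":0.0,"dy":-18.0,"dz":0.0,"wx":0.0,"wy":0.0,"wz":0.0,"grip":0.0},{"dx":0.0,"dy":-18.0,"dz":2.0,"wx":0.0,"wy":0.0,"wz":0.0,"grip":0.0},{"dx":0.0,"dy":-18.0,"dz":5.0,"wx":0.0,"wy":0.0,"wz":0.0,"grip":0.0},{"dx":0.0,"dy":-18.0,"dz":8.5,"wx":0.0,"wy":0.0,"wz":0.0,"grip":0.0},{"dx":0.0,"dy":-18.0,"dz":8.5,"wx":0.0,"wy":0.0,"wz":0.0,"grip":0.0}])

```text
clock: 24.5
eef_pos: [0.4723, -0.3146, 0.2366]
tool_rot: [0.078, 0.997, 0.004, -0.006]
ft_force: [-0.2, -0.5, -0.1]
grip_width: 0.0002
grasp_force: 0.0
```

Call:
arm_command(increments=[{"dx":0.0,"dy":1.5,"dz":0.0,"wx":0.0,"wy":0.0,"wz":0.0,"grip":0.0},{"dx":0.0,"dy":2.5,"dz":0.0,"wx":0.0,"wy":0.0,"wz":0.0,"grip":0.0},{"dx":0.0,"dy":3.3,"dz":0.0,"wx":0.0,"wy":0.0,"wz":0.0,"grip":0.0},{"dx":0.0,"dy":4.0,"dz":-0.2,"wx":0.0,"wy":0.0,"wz":0.0,"grip":0.0},{"dx":0.0,"dy":4.7,"dz":-0.4,"wx":0.0,"wy":0.0,"wz":0.0,"grip":0.0},{"dx":0.0,"dy":5.4,"dz":-0.5,"wx":0.0,"wy":0.0,"wz":0.0,"grip":0.0},{"dx":0.0,"dy":6.0,"dz":-0.6,"wx":0.0,"wy":0.0,"wz":0.0,"grip":0.0}])

```text
clock: 25.2
eef_pos: [0.4856, -0.2586, 0.2501]
tool_rot: [0.078, 0.997, -0.0, 0.001]
ft_force: [1.5, -1.5, 0.5]
grip_width: 0.0
grasp_force: 0.9
```

Call:
arm_command(increments=[{"dx":0.0,"dy":1.5,"dz":-0.1,"wx":0.0,"wy":0.0,"wz":0.0,"grip":0.0},{"dx":0.0,"dy":3.1,"dz":-0.1,"wx":0.0,"wy":0.0,"wz":0.0,"grip":0.0},{"dx":0.0,"dy":4.6,"dz":0.1,"wx":0.0,"wy":0.0,"wz":0.0,"grip":0.0},{"dx":0.0,"dy":6.0,"dz":0.5,"wx":0.0,"wy":0.0,"wz":0.0,"grip":0.0},{"dx":0.0,"dy":7.5,"dz":1.0,"wx":0.0,"wy":0.0,"wz":0.0,"grip":0.0},{"dx":0.0,"dy":8.8,"dz":1.6,"wx":0.0,"wy":0.0,"wz":0.0,"grip":0.0},{"dx":0.0,"dy":10.1,"dz":2.4,"wx":0.0,"wy":0.0,"wz":0.0,"grip":0.0},{"dx":0.0,"dy":11.3,"dz":3.3,"wx":0.0,"wy":0.0,"wz":0.0,"grip":0.0}])

```text
clock: 26.0
eef_pos: [0.5028, -0.1457, 0.2156]
tool_rot: [0.078, 0.997, 0.0, -0.0]
ft_force: [0.0, -0.5, 1.4]
grip_width: -0.0001
grasp_force: 0.6
```

```bash
python3 - <<'E'
from look import *
shot('scene','k1')
W,ok=cloud('k1'); yaw=np.radians(-9); ex=np.array([np.cos(yaw),np.sin(yaw)]);ey=np.array([-np.sin(yaw),np.cos(yaw)])
d=W[...,:2]-[.5032,-.14]; p=np.load('pics/k1.npz')['p'].astype(int)
m=ok&(p[...,0]>2*p[...,1])&(p[...,0]>2*p[...,2])&(W[...,2]>.1)&(abs(d@ex)<.04)&(abs(d@ey)<.15); 
print('tab',m.sum(),(d@ey)[m].mean(),W[...,2][m].mean())
o=monitor.get_obs(); print(o['clock'],o['eef_pos'],((o['eef_pos'][:2]-[.5032,-.14])@ey),np.round(o['tool_rot'],4),o['ft_force'])
print('theta from tab',np.arctan2(W[...,2][m].mean()-.098,(d@ey)[m].mean()+.09))
E
```

```text
tab 90 0.015367681594824384 0.23225354416508065
26.05 [ 0.50201109 -0.1439659   0.21373965] -0.004103065187913678 [ 0.0773  0.997   0.0012 -0.0016] [-0.57501247  1.33504636 -0.639684  ]
theta from tab 0.9053672877002881
```

Call:
arm_command(increments=[{"dx":0.0,"dy":1.1,"dz":1.0,"wx":0.0,"wy":0.0,"wz":0.0,"grip":0.0},{"dx":0.0,"dy":2.1,"dz":2.2,"wx":0.0,"wy":0.0,"wz":0.0,"grip":0.0},{"dx":0.0,"dy":2.9,"dz":3.4,"wx":0.0,"wy":0.0,"wz":0.0,"grip":0.0},{"dx":0.0,"dy":3.7,"dz":4.7,"wx":0.0,"wy":0.0,"wz":0.0,"grip":0.0},{"dx":0.0,"dy":4.3,"dz":6.1,"wx":0.0,"wy":0.0,"wz":0.0,"grip":0.0},{"dx":0.0,"dy":4.7,"dz":7.4,"wx":0.0,"wy":0.0,"wz":0.0,"grip":0.0},{"dx":0.0,"dy":4.9,"dz":8.0,"wx":0.0,"wy":0.0,"wz":0.0,"grip":0.0},{"dx":0.0,"dy":4.9,"dz":8.0,"wx":0.0,"wy":0.0,"wz":0.0,"grip":0.0}])

```text
clock: 26.85
eef_pos: [0.5093, -0.0983, 0.1348]
tool_rot: [0.078, 0.997, 0.0, -0.002]
ft_force: [-0.6, -0.2, 0.7]
grip_width: -0.0
grasp_force: 0.0
```

Call:
arm_command(increments=[{"dx":0.0,"dy":0.1,"dz":0.6,"wx":0.0,"wy":0.0,"wz":0.0,"grip":0.0},{"dx":0.0,"dy":0.2,"dz":1.1,"wx":0.0,"wy":0.0,"wz":0.0,"grip":0.0},{"dx":0.0,"dy":0.3,"dz":1.5,"wx":0.0,"wy":0.0,"wz":0.0,"grip":0.0},{"dx":0.0,"dy":0.3,"dz":1.7,"wx":0.0,"wy":0.0,"wz":0.0,"grip":0.0},{"dx":0.0,"dy":0.3,"dz":1.9,"wx":0.0,"wy":0.0,"wz":0.0,"grip":0.0},{"dx":0.0,"dy":0.3,"dz":2.1,"wx":0.0,"wy":0.0,"wz":0.0,"grip":0.0}])

```text
clock: 27.45
eef_pos: [0.511, -0.0956, 0.1182]
tool_rot: [0.078, 0.997, 0.0, 0.001]
ft_force: [-8.8, 2.2, 26.5]
grip_width: 0.0002
grasp_force: 13.4
```

Call:
arm_command(increments=[{"dx":0.0,"dy":0.0,"dz":0.1,"wx":0.0,"wy":0.0,"wz":0.0,"grip":0.0},{"dx":0.0,"dy":0.0,"dz":0.2,"wx":0.0,"wy":0.0,"wz":0.0,"grip":0.0},{"dx":0.0,"dy":0.0,"dz":0.3,"wx":0.0,"wy":0.0,"wz":0.0,"grip":0.0}])

```text
clock: 27.75
eef_pos: [0.511, -0.0955, 0.1168]
tool_rot: [0.078, 0.997, 0.0, 0.002]
ft_force: [-7.4, 2.2, 17.9]
grip_width: -0.0
grasp_force: 8.7
```

Call:
arm_command(increments=[{"dx":0.0,"dy":0.0,"dz":0.2,"wx":0.0,"wy":0.0,"wz":0.0,"grip":0.0},{"dx":0.0,"dy":0.0,"dz":0.4,"wx":0.0,"wy":0.0,"wz":0.0,"grip":0.0},{"dx":0.0,"dy":0.0,"dz":0.6,"wx":0.0,"wy":0.0,"wz":0.0,"grip":0.0},{"dx":0.0,"dy":0.0,"dz":0.7,"wx":0.0,"wy":0.0,"wz":0.0,"grip":0.0}])

```text
clock: 28.15
eef_pos: [0.5112, -0.0951, 0.1077]
tool_rot: [0.078, 0.997, 0.001, 0.001]
ft_force: [-6.7, 3.5, 21.5]
grip_width: -0.0001
grasp_force: 10.9
```

Call:
arm_command(increments=[{"dx":0.0,"dy":0.0,"dz":0.1,"wx":0.0,"wy":0.0,"wz":0.0,"grip":0.0},{"dx":0.0,"dy":0.0,"dz":0.15,"wx":0.0,"wy":0.0,"wz":0.0,"grip":0.0},{"dx":0.0,"dy":0.0,"dz":0.15,"wx":0.0,"wy":0.0,"wz":0.0,"grip":0.0}])

```text
clock: 28.45
eef_pos: [0.5112, -0.0951, 0.1076]
tool_rot: [0.078, 0.997, 0.001, 0.002]
ft_force: [-8.3, 4.5, 24.4]
grip_width: -0.0001
grasp_force: 12.2
```

The cover is at its stop: z stays at 0.1076 while the force rises. I'll back off, rise and check.

Call:
arm_command(increments=[{"dx":0.0,"dy":0.0,"dz":-0.3,"wx":0.0,"wy":0.0,"wz":0.0,"grip":0.0},{"dx":0.0,"dy":0.0,"dz":-1.0,"wx":0.0,"wy":0.0,"wz":0.0,"grip":0.0},{"dx":0.0,"dy":0.0,"dz":-4.0,"wx":0.0,"wy":0.0,"wz":0.0,"grip":0.0},{"dx":0.0,"dy":0.0,"dz":-8.0,"wx":0.0,"wy":0.0,"wz":0.0,"grip":0.0},{"dx":0.0,"dy":4.0,"dz":-12.0,"wx":0.0,"wy":0.0,"wz":0.0,"grip":0.0},{"dx":0.0,"dy":8.0,"dz":-14.0,"wx":0.0,"wy":0.0,"wz":0.0,"grip":0.0},{"dx":0.0,"dy":12.0,"dz":-14.0,"wx":0.0,"wy":0.0,"wz":0.0,"grip":0.0},{"dx":0.0,"dy":16.0,"dz":-14.0,"wx":0.0,"wy":0.0,"wz":0.0,"grip":0.0},{"dx":0.0,"dy":20.0,"dz":-14.0,"wx":0.0,"wy":0.0,"wz":0.0,"grip":0.0},{"dx":0.0,"dy":20.0,"dz":-14.0,"wx":0.0,"wy":0.0,"wz":0.0,"grip":0.0}])

```text
clock: 29.45
eef_pos: [0.5425, 0.106, 0.2431]
tool_rot: [0.075, 0.997, 0.001, -0.0]
ft_force: [0.2, 0.8, -0.1]
grip_width: 0.0
grasp_force: 0.0
```

```bash
python3 - <<'E'
from look import *
shot('scene','e1');shot('top','e2')
yaw=np.radians(-9); ex=np.array([np.cos(yaw),np.sin(yaw)]);ey=np.array([-np.sin(yaw),np.cos(yaw)])
for t in ['e1','e2']:
    W,ok=cloud(t); d=W[...,:2]-[.5032,-.14]; p=np.load(f'pics/{t}.npz')['p'].astype(int); fx,fy,z=d@ex,d@ey,W[...,2]
    m=ok&(p[...,0]>2*p[...,1])&(p[...,0]>2*p[...,2])&(z>.09)&(abs(fx)<.035)&(fy>.04)&(fy<.12)
    print(t,'tab',m.sum(),fy[m].mean(),z[m].mean())
    m=ok&(abs(fx)<.045)&(fy>-.08)&(fy<.063)&(z>.1)&(z<.115); P=np.c_[fx[m],fy[m],np.ones(m.sum())]; print('plane',m.sum(),np.linalg.lstsq(P,z[m],rcond=None)[0])
    m=ok&(np.hypot(fx,fy)<.02)&(z>.113)&(z<.15); print('stud top',m.sum(),np.percentile(z[m],90) if m.any() else 0, fx[m].mean(),fy[m].mean())
a=cv2.imread('pics/e1.png')[170:290,120:280];b=cv2.imread('pics/e2.png')[200:320,300:460]
cv2.imwrite('pics/ce.png',np.hstack([cv2.resize(x,(400,300),interpolation=cv2.INTER_CUBIC) for x in (a,b)]))
E
```

```text
e1 tab 166 0.0774193100216077 0.1077404328760107
plane 1797 [-0.01469565  0.00324095  0.10803397]
stud top 69 0.12443751594517449 0.001511327855899933 -0.0002301269892440789
e2 tab 317 0.07791025404982269 0.10700329230103497
plane 2991 [-0.00046038 -0.00132775  0.1074957 ]
stud top 91 0.12502174502135188 -0.0009475212890996841 -0.00047841922332881513
```

View pics/ce.png

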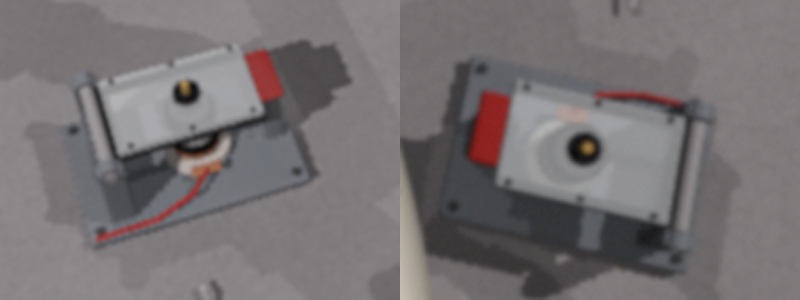

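The cover is shut flat at 108 mm, with the tab at fixture y≈77 mm. The stud stands about 17 mm proud, so the contact is pushed in on the column. The two halves of the picture agree: in the scene view the stud is at (185,92) and the column is visible beneath at (200,140).

```bash
python3 -c "
from workcell import job; print(job.job_done())"
```

```text
the job is handed in; nothing more can be done
None
```

The column (varistor, spacer, varistor) is stacked on the electrode, centred to about 1 mm, the cover is latched fully shut with its contact on the column, and the job was handed in after about 30 s of the 72 s, with no verdict returned.

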